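# Sniff the window seam for leaks

### The job

Take the orange leak-sniffer pen from its stand and run its tip slowly and steadily (about 3 cm per second) along the black seam of the sloping window, from beside the green dot, along the lower edge, round the corner and up the side to beside the red dot. Keep the pen square to the pane with its tip lightly on the seam or just above it (within about 5 mm), never pressing hard. Then stand the pen back in its stand, nozzle down and fully home, and leave everything else on the bench undisturbed.

Things in the scene. Friction and masses are not known exactly. Their poses are not given: they have to be found in the camera images.
- probe: Cordless leak-sniffer pen, 140 mm long, 90 g, round about its z axis. Origin at the nozzle's tip, +z up the pen. From the tip: steel nozzle, 5 mm widening to 16 mm diameter at 45 mm; barrel 16 mm to 65 mm; black collar 28 mm from 65 to 71 mm; orange handle 18 mm diameter from 71 to 140 mm (grip around 108 mm). Starts upright in its stand, nozzle down, collar on the stand's top.
- probe_tip (a point): tip of the probe's nozzle (same point and axes as probe); 15 mm above the bench while the pen is home in its stand
- stand: Fixed grey block 70 x 70 mm, 80 mm tall, origin at the centre of its underside, z up. In the middle of its top is an upright round hole 21 mm wide and 72 mm deep with a small chamfer, the probe's holder. It may be left or right of the easel.
- stand_hole0 (a point): centre of the mouth of the stand's hole, at the top face (80 mm above the bench)
- easel: Fixed grey easel, footprint 160 x 230 mm, origin at the centre of its underside; carries the window at a fixed slope. Its own -x side is the low front, towards the robot.
- window: Light blue pane in an aluminium frame 150 x 220 mm, fixed, sloping 35 degrees, low edge towards the robot, top 120 mm above the bench. Origin on the pane's surface at its centre; +x up the slope, +y left along the pane, +z outward normal (leans towards the robot). Visible pane 96 (x) by 160 mm (y); the frame stands 3 mm above it. Seam: flat black 10 mm band on the pane inside the frame.
- seam0 (a point): point 0 of the seam run on the seam's centre line, on the pane's surface, at (-43, 50, 0) mm in the window's frame; the start. The green dot (14 mm, on the frame) is at (-60, 50) mm; axes as the window's
- seam1 (a point): point 1 of the seam run on the seam's centre line, on the pane's surface, at (-43, 25, 0) mm in the window's frame; axes as the window's
- seam2 (a point): point 2 of the seam run on the seam's centre line, on the pane's surface, at (-43, 0, 0) mm in the window's frame; axes as the window's
- seam3 (a point): point 3 of the seam run on the seam's centre line, on the pane's surface, at (-43, -25, 0) mm in the window's frame; axes as the window's
- seam4 (a point): point 4 of the seam run on the seam's centre line, on the pane's surface, at (-43, -50, 0) mm in the window's frame; axes as the window's
- seam5 (a point): point 5 of the seam run on the seam's centre line, on the pane's surface, at (-43, -75, 0) mm in the window's frame; the lower right corner; axes as the window's
- seam6 (a point): point 6 of the seam run on the seam's centre line, on the pane's surface, at (-18, -75, 0) mm in the window's frame; axes as the window's
- seam7 (a point): point 7 of the seam run on the seam's centre line, on the pane's surface, at (7, -75, 0) mm in the window's frame; axes as the window's
- seam8 (a point): point 8 of the seam run on the seam's centre line, on the pane's surface, at (32, -75, 0) mm in the window's frame; the end. The red dot (14 mm, on the frame) is at (32, -94) mm; axes as the window's
- jar: Bystander: white lidded jar, 90 mm wide, 95 mm tall; origin at the underside, centre
- bottle: Bystander: small white bottle, 40 mm wide, 85 mm tall; origin at the underside, centre
- beaker: Bystander: clear beaker, 70 mm wide, 90 mm tall; origin at the underside, centre
- driver: Bystander: screwdriver lying on the bench in front of the easel, 170 mm long; origin at the underside, in the middle of its length or near it
- dish: Bystander: shallow white dish, 90 mm wide, 18 mm tall; origin at the underside, centre
- parts_tray: Bystander: yellow parts tray, 130 x 100 mm, 35 mm tall; origin at the underside, centre
Things that resemble listed ones, but are neither listed nor needed, are in the scene too. Of the things that look like the probe, the smaller one is meant.

How it is judged:
By the outcome, as a careful person would: the job done as asked, in the order asked, and still so for the second after the job is handed in, with the robot touching nothing.
It also fails if it takes over 67 s, if anything falls off the work surface, if the arm or the gripper's body presses on something with over 40 N, if the wrist force passes 120 N, or if a joint passes its speed limit or range.

### The arm

A 6-joint arm with a two-finger parallel gripper is mounted at the origin on the work surface. World frame = base frame: x ahead of the robot, y to its left, z up, the work surface at z = 0. Lengths are in mm, angles in rad, forces in N, time in s.
With the tool pointing down it reaches from about 350 to 775 mm from the base axis. Payload 7.3 kg.
Tool frame: the origin (TCP) lies at the very end of the fingers, on their centre line; the grasp point (between the pads) lies 19 mm behind it; x points along the fingers, y is the direction in which the jaws open and shut, and the axes are right-handed (so a half turn about x gives the same grasp; the last joint's range is limited). The gripper opens to 92 mm and grips with 3 to 60 N. Pads are 19 mm wide; open, the fingers measure 130 mm over their backs; the gripper's body (75 mm by 190 mm) begins 47 mm behind the grasp point.
Start: joints at [-1.355, 0.342, 1.524, -0, 1.275, -0.146], TCP at [185.852, -491.026, 196.241] pointing down, gripper open.
Joint ranges: [-2.53, 2.53], [-0.77, 2.02], [0.04, 2.7], [-1, 4.14], [0.28, 2.66], [-3.11, 3.11]. Speed limits (rad/s): [2.57, 2.57, 3.14, 3.14, 3.14, 3.14].

### API

Orientations are given as [roll, pitch, yaw] about the fixed x, y, z axes, in that order (R = Rz(yaw) Ry(pitch) Rx(roll)).
In Python, from plant import sensors, capture, bot gives the robot as it stands.
- The arm moves only by the shell command python3 -m crank 'ROWS' [OPENING]. ROWS is JSON, a list of rows, each an object of numbers: "dx", "dy", "dz": the shift along the tool's x, y, z in cm; "spin": the turn about the tool's x in rad. A call has 1 to 20 rows; each row is the pose to reach, as a shift and turn from the pose commanded when the call began, along the tool's axes at that moment; what a row does not reach only later rows make up. A row lasts 1/12 s, in which the tool goes at most 41.7 mm and 7.16 degrees, less where a joint would pass 70% of its speed; a pose out of reach is approached as far as the arm can. A call with a gripper value outside its range is refused whole. OPENING is the opening in per cent of the stroke, from 0 (shut) to 100 (fully open), set as the call begins (- or left out, the last holds). The fingers move at their own pace and stop on an object; the grip force is fixed at half the most. Time passes only in rows, so rows that repeat a pose let the fingers close. It gives the time, the measured TCP pose, the force and the opening at its end, in the units of the state.
- sensors.get_obs(): the state, without advancing time (a new reading comes with each control period).
- capture(name): name is "scene" or "top"; returns a dict with "frame" (420x560x3 uint8, blue, green, red), "vfov" (degrees; the focal length in pixels is half the picture's height over the tangent of half this angle, whatever the lens; pixels are square), "cx", "cy" (the principal point, pixels), "k1" (the pictures are not rectified: a ray, as slopes to the right and down, at radius r is drawn at 1 + k1 r^2 times it, then the intrinsics apply), "view" (4x4, takes a point from world to camera coordinates). Camera axes: x right, y down, z forward; pixel columns grow to the right and rows downward; lengths in mm; the calibration is good to about 2 mm. A picture is of the moment at which its call begins. There is no depth.
- bot.close_job(): hands the job in, once; it reports no verdict.
The state is a dict: "time": time; "joint_positions": joint angles; "dq": joint speeds; "tau": joint torques, N m; "tool_pos": TCP position; "tcp_rot": TCP orientation; "contact_force": force on the tool from outside, world axes, zero at the start; "moment": the same for the moment, N m; "grip_width": finger opening in mm.
Only numpy, scipy, OpenCV 4.12 (cv2) and the standard library are available. Lean on these libraries where they do the work, as an engineer would, in place of code of your own. Each camera call takes 0.05 s, during which the arm holds its last target.

## Working session

There is one attempt and no reset: what is moved stays moved. The work goes in short steps, Python scripts to look and compute and a shell command to move; the robot and the scene stay as the last step left them, time stands still between calls to the robot, and variables do not carry over. Pictures are saved under pics/ and viewed, and the job is handed in when it is done.

```bash
ls; mkdir -p pics; python3 - <<'E'
from plant import sensors,capture,bot
import cv2,numpy as np
for n in("scene","top"):
    c=capture(n); cv2.imwrite(f"pics/{n}0.png",c["frame"]); print(n,c["vfov"],c["cx"],c["cy"],c["k1"],np.round(c["view"],4).tolist())
print(sensors.get_obs())
E
```

```text
pics
scene 56.42256381709439 275.42661062114433 204.73554370569875 -0.052007347449561904 [[0.0517, 0.9986, 0.0116, -47.8048], [0.7918, -0.0338, -0.6099, -362.7293], [-0.6086, 0.0407, -0.7924, 1417.2161], [0.0, 0.0, 0.0, 1.0]]
top 57.16230600142635 280.71763731157915 202.53382622596158 -0.027142605170399813 [[-0.0165, -0.9997, 0.018, 20.7538], [-0.9921, 0.0142, -0.1244, 496.8667], [0.1241, -0.0199, -0.9921, 1043.6197], [0.0, 0.0, 0.0, 1.0]]
{'time': 0.1, 'joint_positions': array([-1.35495048e+00,  3.42651388e-01,  1.52489454e+00,  1.61245851e-05,
        1.27541601e+00, -1.45980504e-01]), 'dq': array([-0.00020858, -0.0013297 , -0.00353352,  0.00036453, -0.00088637,
        0.0012794 ]), 'tau': array([ 1.69992789e-03, -4.32002449e+01, -2.44694191e+01,  7.18783052e-02,
        5.26481203e-02, -5.95417237e-05]), 'tool_pos': array([ 185.79069291, -490.60244021,  195.62476206]), 'tcp_rot': array([-1.72803753,  1.56942695,  1.77537677]), 'contact_force': array([ 0.28308681, -0.67220468,  0.0969483 ]), 'moment': array([-0.02169696, -0.02034703,  0.01287301]), 'grip_width': 91.6680649254417}
```

View pics/scene0.png

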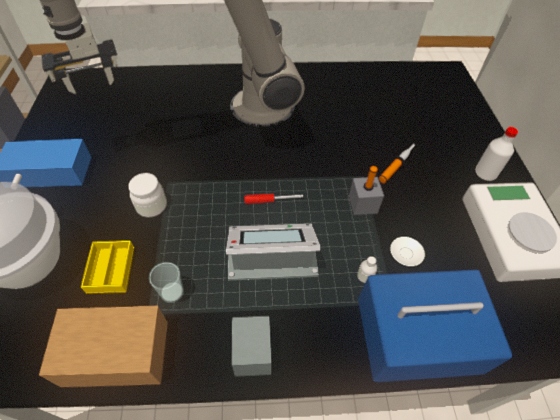

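View pics/top0.png

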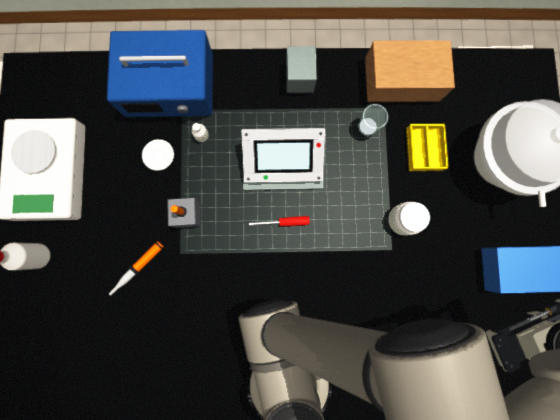

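Two things look like the probe. One is the orange pen upright in the grey stand (scene ~(371,178), top ~(180,211)). The other is a larger orange pen lying on the bench (scene ~(397,162), top ~(137,268)). The upright one is smaller and starts in the stand, so it fits the description. I'll confirm that in enlarged crops.

```bash
cat > h.py <<'E'
import cv2,numpy as np
from plant import sensors,capture,bot
from scipy.optimize import least_squares
def K(c):
    f=c["frame"].shape[0]/2/np.tan(np.radians(c["vfov"]/2)); return np.array([[f,0,c["cx"]],[0,f,c["cy"]],[0,0,1.]])
def proj(c,P):
    P=np.atleast_2d(np.array(P,float)); V=np.array(c["view"]); q=P@V[:3,:3].T+V[:3,3]; s=q[:,:2]/q[:,2:]
    s=s*(1+c["k1"]*(s**2).sum(1,keepdims=True)); k=K(c); return s*k[0,0]+k[:2,2]
def ray(c,uv):
    k=K(c); d=(np.array(uv,float)-k[:2,2])/k[0,0]; s=d.copy()
    for _ in range(20): s=d/(1+c["k1"]*(s@s))
    V=np.array(c["view"]); R=V[:3,:3]; o=-R.T@V[:3,3]; r=R.T@np.r_[s,1]; return o,r/np.linalg.norm(r)
def atz(c,uv,z):
    o,r=ray(c,uv); return o+r*(z-o[2])/r[2]
def tri(cs,uvs):
    A=np.zeros((3,3));b=np.zeros(3)
    for c,uv in zip(cs,uvs):
        o,r=ray(c,uv);M=np.eye(3)-np.outer(r,r);A+=M;b+=M@o
    return np.linalg.solve(A,b)
def crop(c,x0,y0,w,h,s,name):
    im=cv2.resize(c["frame"][y0:y0+h,x0:x0+w],None,fx=s,fy=s,interpolation=cv2.INTER_CUBIC)
    for i in range(0,w,10): cv2.putText(im,str(x0+i),(i*s,8),0,.3,(0,255,255),1);cv2.line(im,(i*s,10),(i*s,14),(0,255,255),1)
    for i in range(0,h,10): cv2.putText(im,str(y0+i),(0,i*s+4),0,.3,(0,255,255),1)
    cv2.imwrite("pics/"+name,im)
E
python3 - <<'E'
from h import *
s=capture("scene");t=capture("top")
crop(s,340,135,80,85,7,"s_stand.png");crop(t,155,190,60,50,10,"t_stand.png")
crop(s,220,215,105,70,7,"s_win.png");crop(t,235,120,95,72,8,"t_win.png")
E
```

```text
(no output)
```

View pics/s_stand.png

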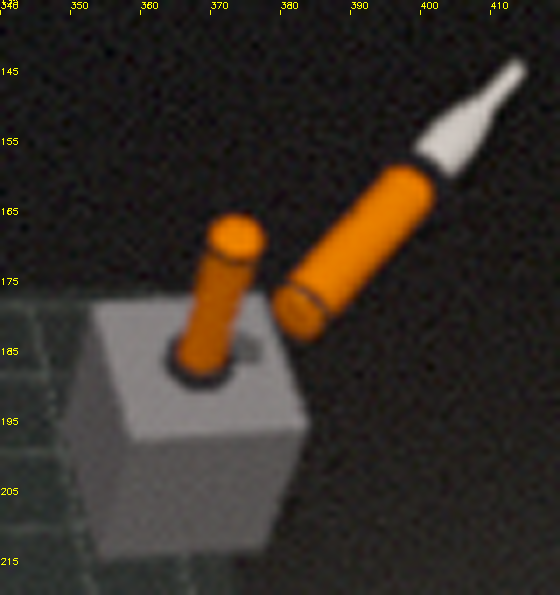

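View pics/t_stand.png

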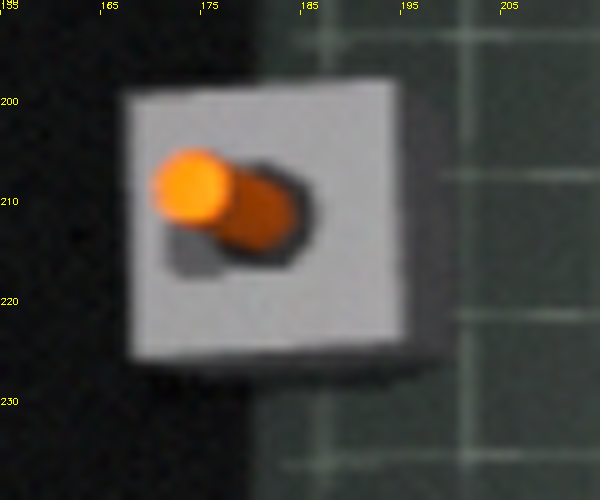

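View pics/s_win.png

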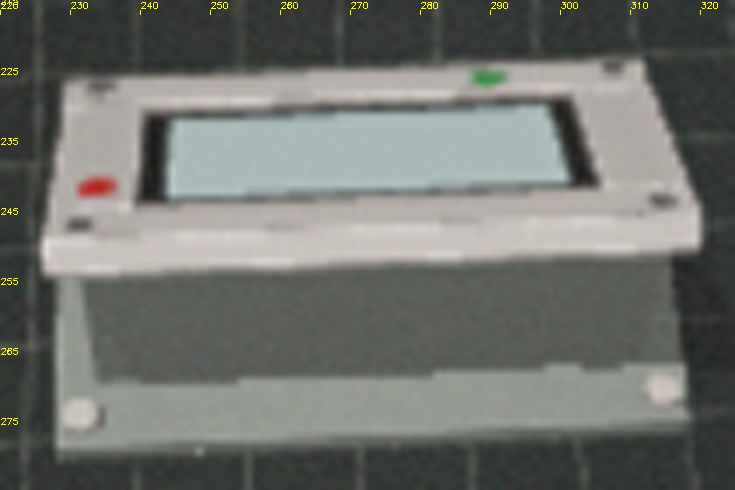

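View pics/t_win.png

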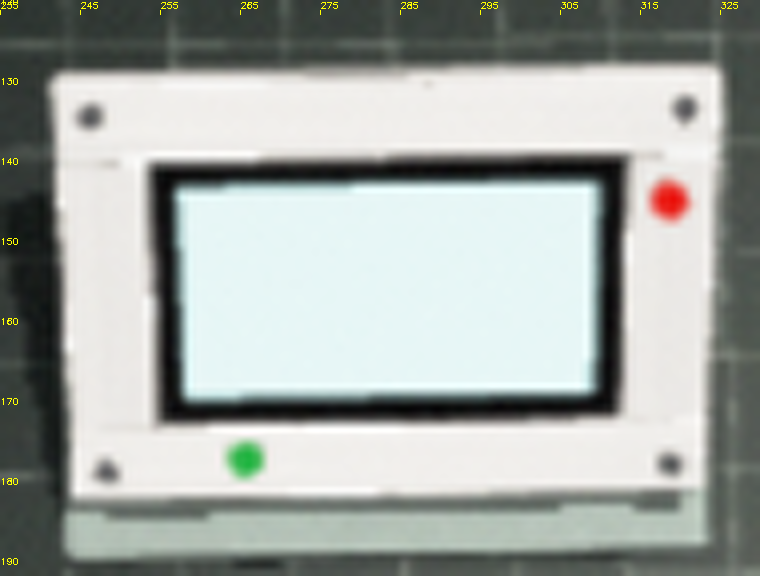

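```bash
cat > fit.py <<'E'
from h import *
s=capture("scene");t=capture("top")
def px(L,x0,y0,k): return np.array([[x0+(a+.5)/k-.5,y0+(b+.5)/k-.5] for a,b in L])
O=[(75,110,3),(75,-110,3),(-75,-110,3),(-75,110,3),(38,70,0),(38,-70,0),(-38,-70,0),(-38,70,0),(-60,50,3),(32,-94,3)]
T=px([(50,73),(722,66),(706,488),(72,498),(177,186),(600,181),(595,395),(184,402),(245,460),(670,201)],235,120,8)
S=px([(702,205),(45,232),(65,80),(643,60),(571,184),(165,199),(168,121),(549,105),(489,78),(97,187)],220,215,7)
from scipy.spatial.transform import Rotation as Ro
def W(p,O=O): 
    R=Ro.from_euler('xyz',[0,-35,p[3]],degrees=True).as_matrix(); return np.array(O)@R.T+np.array(p[:3])
def fit(sets,f,n,z=None):
    def r(p): return np.concatenate([(proj(c,f(p))-d).ravel() for c,d in sets])
    return least_squares(r,n)
for nm,sets in(("both",[(s,S),(t,T)]),("S",[(s,S)]),("T",[(t,T)])):
    q=fit(sets,W,[500,0,75,0]); print(nm,q.x.round(2),np.sqrt((q.fun**2).mean()))
    g=fit(sets,lambda p:W([p[0],p[1],74.5,p[2]]),[500,0,0]); print("  z74.5",g.x.round(2),np.sqrt((g.fun**2).mean()))
TS=px([(127,95),(395,80),(405,342),(133,357)],155,190,10); SS=px([(308,427),(132,440),(92,305),(262,293)],340,135,7)
B=[(35,35,80),(35,-35,80),(-35,-35,80),(-35,35,80)]
def Wb(p): return np.array(B)@Ro.from_euler('z',p[2],degrees=True).as_matrix().T+np.array([p[0],p[1],0])
for nm,sets in(("both",[(s,SS),(t,TS)]),("S",[(s,SS)]),("T",[(t,TS)])):
    q=fit(sets,Wb,[400,200,0]); print("stand",nm,q.x.round(2),np.sqrt((q.fun**2).mean()))
pt=px([(193,187)],155,190,10)[0]; ps=px([(237,239)],340,135,7)[0]
print("pen top",tri([s,t],[ps,pt]),atz(s,ps,155),atz(t,pt,155))
E
python3 fit.py
```

```text
both [6.182e+02 5.460e+00 8.022e+01 1.900e-01] 0.4027262643877048
  z74.5 [6.1726e+02 5.4400e+00 1.7000e-01] 0.7633522892385214
S [6.1578e+02 5.5500e+00 7.6480e+01 2.3000e-01] 0.3939485736262554
  z74.5 [6.1451e+02 5.6000e+00 2.2000e-01] 0.3988912133141103
T [6.1741e+02 5.5700e+00 8.3520e+01 1.4000e-01] 0.38207396992755815
  z74.5 [6.1966e+02 5.2700e+00 1.4000e-01] 0.4526529023590184
stand both [470.38 278.3    2.64] 0.3400991666445713
stand S [468.63 278.99   2.81] 0.0494513322331692
stand T [471.27 277.98   2.51] 0.18408558051396534
pen top [471.17037009 277.75650493 155.72753369] [470.48767587 278.24114212 155.        ] [471.22370434 277.75916098 155.        ]
```

```bash
cat >> h.py <<'E'
from scipy.spatial.transform import Rotation as Ro
def st():
    o=sensors.get_obs(); R=Ro.from_euler('xyz',o["tcp_rot"]).as_matrix(); return o,R
def go(target,p=None):
    o,R=st(); d=R.T@(np.array(target)-o["tool_pos"])/10
    print("need dx dy dz cm",d.round(2))
E
python3 - <<'E'
from h import *
o,R=st(); print(R.round(4)); 
# spin to make tool y = +-world y
for sg in(1,-1):
    w=R.T@np.array([0,sg,0]); print(sg,"spin",np.arctan2(w[2],w[1]))
for p in([420,-250,200],[470.5,278.2,200],[470.5,278.2,104]): go(p)
E
python3 -m crank 2>&1 | head
```

```text
[[-1.000e-04  3.540e-01 -9.353e-01]
 [ 4.000e-04 -9.353e-01 -3.540e-01]
 [-1.000e+00 -4.000e-04 -1.000e-04]]
1 spin -2.7797950621941476
-1 spin 0.36179759139564566
need dx dy dz cm [ -0.39 -14.24 -30.43]
need dx dy dz cm [ -0.37 -61.85 -53.85]
need dx dy dz cm [  9.23 -61.85 -53.85]
invalid input
```

```bash
python3 -m crank '[{"dy":-3.5,"dz":-7.5,"spin":0.09},{"dy":-7,"dz":-11,"spin":0.18},{"dy":-9,"dz":-15,"spin":0.27},{"dy":-11,"dz":-19,"spin":0.36},{"dy":-12.5,"dz":-23,"spin":0.362},{"dy":-13.5,"dz":-27,"spin":0.362},{"dy":-15,"dz":-30.4,"spin":0.362},{"dy":-18.5,"dz":-32.5,"spin":0.362},{"dy":-22,"dz":-34,"spin":0.362},{"dy":-25.5,"dz":-35.5,"spin":0.362},{"dy":-29,"dz":-37,"spin":0.362},{"dy":-32.5,"dz":-39,"spin":0.362},{"dy":-36,"dz":-41,"spin":0.362},{"dy":-39.5,"dz":-43,"spin":0.362},{"dy":-43,"dz":-45,"spin":0.362},{"dy":-46.5,"dz":-47,"spin":0.362},{"dy":-50,"dz":-48.8,"spin":0.362},{"dy":-53.5,"dz":-50.4,"spin":0.362},{"dy":-57,"dz":-52,"spin":0.362},{"dy":-59,"dz":-53,"spin":0.362}]' 100
python3 - <<'E'
from h import *
o,R=st(); print(o["joint_positions"].round(2),R.round(3).tolist())
w=R.T@np.array([0,-1,0]);print("spin",np.arctan2(w[2],w[1]));go([470.5,278.2,196])
E
```

```text
[-1.35  0.34  1.52  0.    1.28 -0.15] [[-0.0, 0.354, -0.935], [0.0, -0.935, -0.354], [-1.0, -0.0, -0.0]]
spin 0.36179759139564566
need dx dy dz cm [ 3.000e-02 -6.185e+01 -5.385e+01]invalid input at $[0]: expected keys dx, dy, dz, spin
```

```bash
python3 -m crank '[{"dx":0,"dy":-3.5,"dz":-7.5,"spin":0.09},{"dx":0,"dy":-7,"dz":-11,"spin":0.18},{"dx":0,"dy":-9,"dz":-15,"spin":0.27},{"dx":0,"dy":-11,"dz":-19,"spin":0.36},{"dx":0,"dy":-12.5,"dz":-23,"spin":0.362},{"dx":0,"dy":-13.5,"dz":-27,"spin":0.362},{"dx":0,"dy":-15,"dz":-30.4,"spin":0.362},{"dx":0,"dy":-18.5,"dz":-32.5,"spin":0.362},{"dx":0,"dy":-22,"dz":-34,"spin":0.362},{"dx":0,"dy":-25.5,"dz":-35.5,"spin":0.362},{"dx":0,"dy":-29,"dz":-37,"spin":0.362},{"dx":0,"dy":-32.5,"dz":-39,"spin":0.362},{"dx":0,"dy":-36,"dz":-41,"spin":0.362},{"dx":0,"dy":-39.5,"dz":-43,"spin":0.362},{"dx":0,"dy":-43,"dz":-45,"spin":0.362},{"dx":0,"dy":-46.5,"dz":-47,"spin":0.362},{"dx":0,"dy":-50,"dz":-48.8,"spin":0.362},{"dx":0,"dy":-53.5,"dz":-50.4,"spin":0.362},{"dx":0,"dy":-57,"dz":-52,"spin":0.362},{"dx":0,"dy":-59,"dz":-53,"spin":0.362}]' 100
python3 - <<'E'
from h import *
o,R=st(); print(o["joint_positions"].round(2),R.round(3).tolist())
w=R.T@np.array([0,-1,0]);print("spin",np.arctan2(w[2],w[1]));go([470.5,278.2,196])
E
```

```text
time: 1.97
tool_pos: [472.3, 251.2, 196.2]
tcp_rot: [-2.027, 1.57, 1.115]
contact_force: [2.1, -0.6, 0.1]
grip_width: 91.8
[0.35 0.36 1.5  0.   1.28 1.92] [[0.0, 0.001, -1.0], [0.0, -1.0, -0.001], [-1.0, -0.0, -0.0]]
spin 0.0007150154946116694
need dx dy dz cm [ 0.02 -2.71  0.18]
```

```bash
python3 -m crank '[{"dx":0,"dy":-1.5,"dz":0.1,"spin":0},{"dx":0,"dy":-2.5,"dz":0.1,"spin":0},{"dx":0,"dy":-2.5,"dz":0.1,"spin":0},{"dx":0,"dy":-2.5,"dz":0.1,"spin":0},{"dx":0,"dy":-2.5,"dz":0.1,"spin":0}]' 100
python3 - <<'E'
from h import *
o,R=st(); print(o["tool_pos"].round(1)); go([470.5,278.2,104])
s=capture("scene");crop(s,310,90,110,110,5,"s_pre.png")
E
```

```text
time: 2.38
tool_pos: [471.8, 272.1, 196.2]
tcp_rot: [1.41, 1.57, -1.733]
contact_force: [0.0, -0.8, 0.2]
grip_width: 91.6
[471.8 272.1 196.2]
need dx dy dz cm [ 9.22 -0.62  0.13]
```

View pics/s_pre.png

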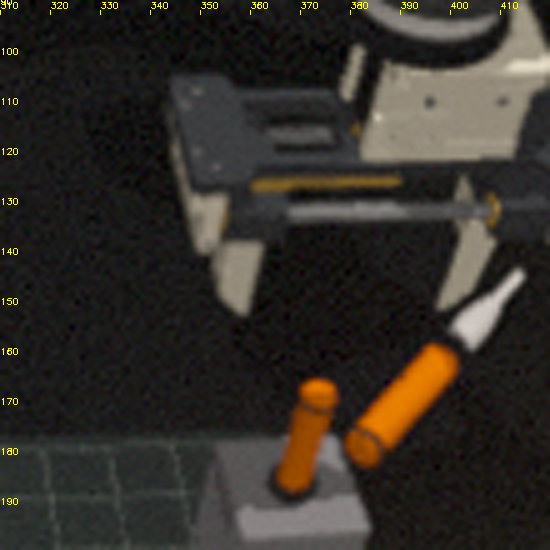

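The stand's pen is the smaller, upright one (handle top at scene (372,167)), and the gripper is above it. The larger pen lies beyond it at (400,155). Descending now.

```bash
python3 -m crank '[{"dx":1.5,"dy":-0.6,"dz":0.1,"spin":0},{"dx":3,"dy":-0.6,"dz":0.1,"spin":0},{"dx":4.5,"dy":-0.6,"dz":0.1,"spin":0},{"dx":6,"dy":-0.6,"dz":0.1,"spin":0},{"dx":7.5,"dy":-0.6,"dz":0.1,"spin":0},{"dx":8.5,"dy":-0.6,"dz":0.1,"spin":0},{"dx":9.2,"dy":-0.6,"dz":0.1,"spin":0},{"dx":9.2,"dy":-0.6,"dz":0.1,"spin":0},{"dx":9.2,"dy":-0.6,"dz":0.1,"spin":0}]' 100
python3 - <<'E'
from h import *
o,R=st(); print(o["tool_pos"].round(1)); go([470.5,278.2,104])
s=capture("scene");crop(s,310,110,110,110,5,"s_pre2.png");print(proj(s,[o["tool_pos"]]))
t=capture("top");crop(t,140,170,90,80,6,"t_pre2.png");print(proj(t,[o["tool_pos"]]))
E
```

```text
time: 3.18
tool_pos: [471.0, 279.0, 104.5]
tcp_rot: [2.953, 1.571, -0.19]
contact_force: [0.2, 0.0, 0.2]
grip_width: 91.5
[471.  279.  104.5]
need dx dy dz cm [0.05 0.08 0.05]
[[369.87890749 181.55108815]]
[[178.3832873  210.47966174]]
```

View pics/s_pre2.png

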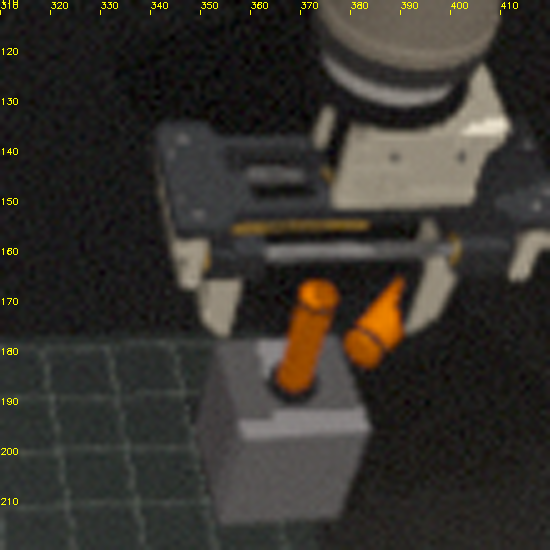

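View pics/t_pre2.png

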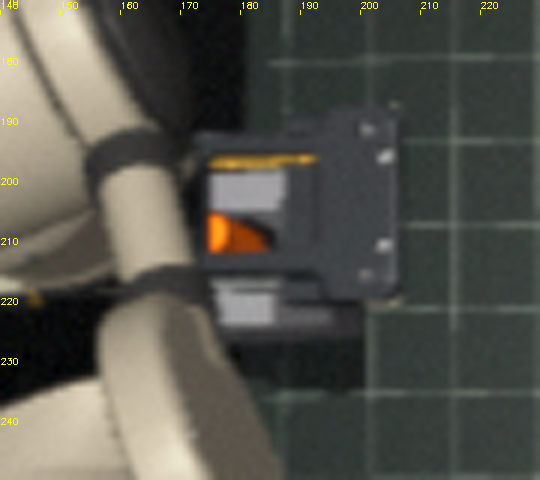

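```bash
python3 -m crank '[{"dx":0,"dy":0,"dz":0,"spin":0},{"dx":0,"dy":0,"dz":0,"spin":0},{"dx":0,"dy":0,"dz":0,"spin":0},{"dx":0,"dy":0,"dz":0,"spin":0},{"dx":0,"dy":0,"dz":0,"spin":0},{"dx":0,"dy":0,"dz":0,"spin":0},{"dx":0,"dy":0,"dz":0,"spin":0},{"dx":0,"dy":0,"dz":0,"spin":0}]' 0
```

```text
time: 3.95
tool_pos: [470.7, 279.4, 104.2]
tcp_rot: [1.446, 1.571, -1.696]
contact_force: [-0.5, 1.0, 1.3]
grip_width: 43.2
```

```bash
python3 -m crank '[{"dx":0,"dy":0,"dz":0,"spin":0},{"dx":0,"dy":0,"dz":0,"spin":0},{"dx":0,"dy":0,"dz":0,"spin":0},{"dx":0,"dy":0,"dz":0,"spin":0},{"dx":0,"dy":0,"dz":0,"spin":0},{"dx":0,"dy":0,"dz":0,"spin":0}]' 0
```

```text
time: 4.45
tool_pos: [470.7, 279.4, 104.1]
tcp_rot: [1.332, 1.571, -1.81]
contact_force: [-0.8, -0.4, -0.0]
grip_width: 17.4
```

```bash
python3 -m crank '[{"dx":-0.6,"dy":0,"dz":0,"spin":0},{"dx":-1.4,"dy":0,"dz":0,"spin":0},{"dx":-2.2,"dy":0,"dz":0,"spin":0},{"dx":-3,"dy":0,"dz":0,"spin":0},{"dx":-3.8,"dy":0,"dz":0,"spin":0},{"dx":-4.4,"dy":0,"dz":0,"spin":0},{"dx":-4.4,"dy":0,"dz":0,"spin":0},{"dx":-4.4,"dy":0,"dz":0,"spin":0}]' -
python3 - <<'E'
from h import *
o,R=st(); print(o["tool_pos"].round(1),o["contact_force"],o["moment"])
s=capture("scene");crop(s,310,90,110,110,5,"s_lift.png")
E
```

```text
time: 5.12
tool_pos: [470.9, 279.5, 148.6]
tcp_rot: [-2.806, 1.57, 0.336]
contact_force: [0.6, 1.6, -0.7]
grip_width: 17.4
[470.9 279.5 148.6] [ 0.55322523  1.58618414 -0.74210893] [ 0.03364297 -0.01016776  0.01245768]
```

View pics/s_lift.png

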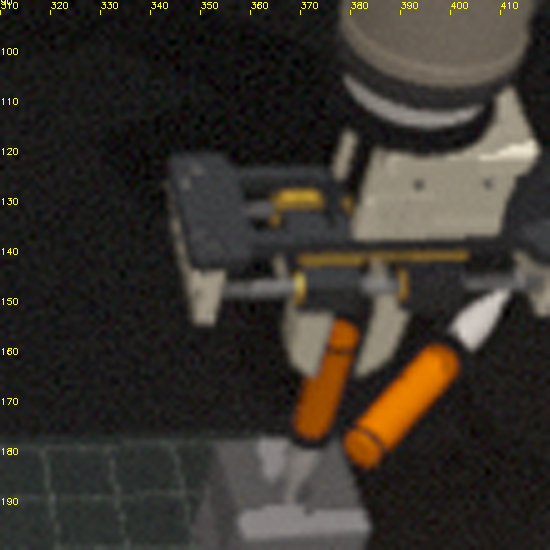

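```bash
python3 -m crank '[{"dx":0,"dy":0,"dz":0.3,"spin":0},{"dx":0,"dy":0,"dz":0.6,"spin":0},{"dx":0,"dy":0,"dz":0.9,"spin":0},{"dx":0,"dy":0,"dz":1.2,"spin":0},{"dx":0.05,"dy":0,"dz":1.5,"spin":0},{"dx":0.1,"dy":0,"dz":1.8,"spin":0},{"dx":0.1,"dy":0,"dz":2.1,"spin":0}]' -
python3 - <<'E'
from h import *
o,R=st(); print(o["tool_pos"].round(1),o["contact_force"],o["moment"])
s=capture("scene");crop(s,310,90,110,110,5,"s_p1.png")
E
```

```text
time: 5.75
tool_pos: [449.8, 279.4, 147.4]
tcp_rot: [-2.997, 1.57, 0.144]
contact_force: [2.0, -1.4, 0.0]
grip_width: 17.3
[449.8 279.4 147.4] [ 2.03732199 -1.40613304  0.01911768] [-0.0483146  -0.51874649  0.02441877]
```

View pics/s_p1.png

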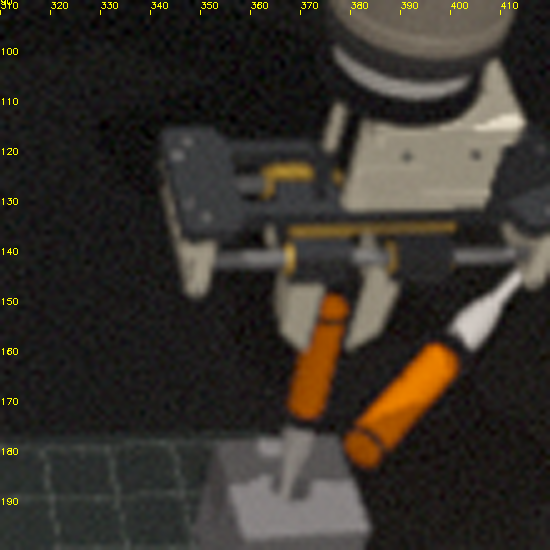

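```bash
python3 -m crank '[{"dx":0.05,"dy":0,"dz":0.3,"spin":0},{"dx":0.1,"dy":0,"dz":0.6,"spin":0},{"dx":0.17,"dy":0,"dz":0.9,"spin":0},{"dx":0.25,"dy":0,"dz":1.2,"spin":0},{"dx":0.33,"dy":0,"dz":1.5,"spin":0},{"dx":0.43,"dy":0,"dz":1.8,"spin":0},{"dx":0.55,"dy":0,"dz":2.1,"spin":0},{"dx":0.68,"dy":0,"dz":2.4,"spin":0},{"dx":0.8,"dy":0,"dz":2.7,"spin":0},{"dx":0.95,"dy":0,"dz":3,"spin":0},{"dx":1.1,"dy":0,"dz":3.3,"spin":0},{"dx":1.27,"dy":0,"dz":3.6,"spin":0},{"dx":1.27,"dy":0,"dz":3.6,"spin":0},{"dx":1.27,"dy":0,"dz":3.6,"spin":0}]' -
python3 - <<'E'
from h import *
o,R=st(); print(o["tool_pos"].round(1),o["contact_force"],o["moment"])
s=capture("scene");crop(s,310,90,110,110,6,"s_p2.png")
t=capture("top");crop(t,140,170,90,80,6,"t_p2.png")
E
```

```text
time: 6.97
tool_pos: [413.4, 279.3, 134.3]
tcp_rot: [0.638, 1.57, -2.504]
contact_force: [1.0, -0.9, 1.5]
grip_width: 17.0
[413.4 279.3 134.3] [ 1.00675414 -0.87559599  1.49906592] [-0.02725262 -0.29546612 -0.0470592 ]
```

View pics/s_p2.png

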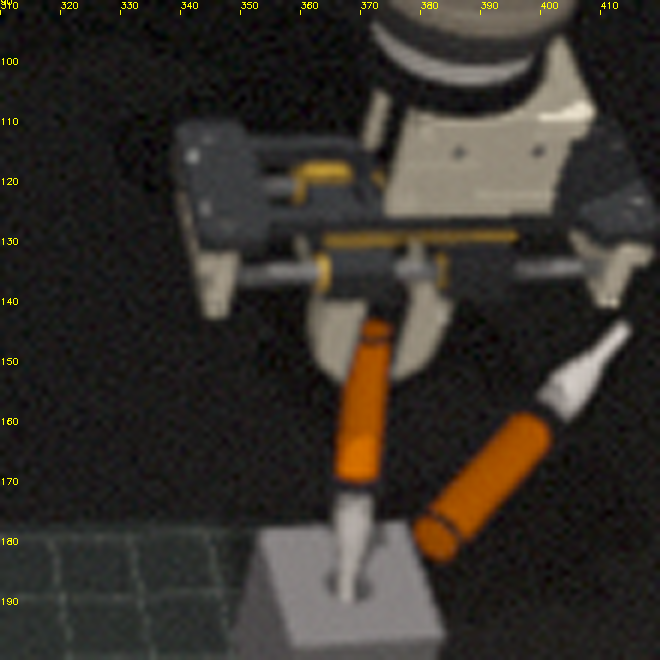

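View pics/t_p2.png

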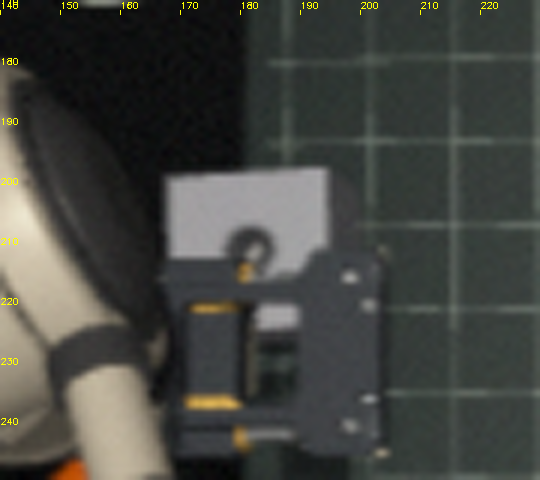

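```bash
python3 -m crank '[{"dx":-0.6,"dy":0,"dz":0.42,"spin":0},{"dx":-1.3,"dy":0,"dz":0.91,"spin":0},{"dx":-2.1,"dy":0,"dz":1.5,"spin":0},{"dx":-3,"dy":0,"dz":2,"spin":0},{"dx":-4.5,"dy":0,"dz":2.2,"spin":0},{"dx":-6,"dy":0,"dz":2.2,"spin":0},{"dx":-6,"dy":0,"dz":2.2,"spin":0},{"dx":-6,"dy":0,"dz":2.2,"spin":0}]' -
python3 - <<'E'
from h import *
o,R=st(); print(o["tool_pos"].round(1),o["contact_force"],o["moment"])
s=capture("scene");crop(s,320,80,100,110,6,"s_p3.png")
t=capture("top");crop(t,140,170,90,80,7,"t_p3.png")
G=o["tool_pos"]+[0,0,19]
for th in(30,35,40):
  u=np.array([-np.sin(np.radians(th)),0,np.cos(np.radians(th))]); P=[G-108*u,G-37*u,G-43*u,G,G+32*u]
  print(th,"scene",proj(s,P).round(1).tolist(),"top",proj(t,P).round(1).tolist())
E
```

```text
time: 7.73
tool_pos: [391.4, 279.6, 195.3]
tcp_rot: [-2.568, 1.569, 0.574]
contact_force: [0.2, 0.2, -1.4]
grip_width: 17.1
[391.4 279.6 195.3] [ 0.24471879  0.15766021 -1.40904471] [-0.00374945  0.02108261  0.03270853]
30 scene [[369.4, 170.5], [371.4, 144.9], [371.2, 147.1], [372.4, 131.1], [373.3, 118.8]] top [[176.4, 219.9], [169.7, 232.8], [170.3, 231.7], [165.8, 240.3], [162.1, 247.3]]
35 scene [[370.4, 171.4], [371.7, 145.2], [371.6, 147.4], [372.4, 131.1], [373.0, 118.7]] top [[176.0, 216.6], [169.5, 231.6], [170.1, 230.3], [165.8, 240.3], [162.3, 248.4]]
40 scene [[371.4, 172.0], [372.0, 145.3], [372.0, 147.6], [372.4, 131.1], [372.7, 118.7]] top [[175.4, 213.4], [169.3, 230.5], [169.8, 229.0], [165.8, 240.3], [162.5, 249.4]]
```

View pics/s_p3.png

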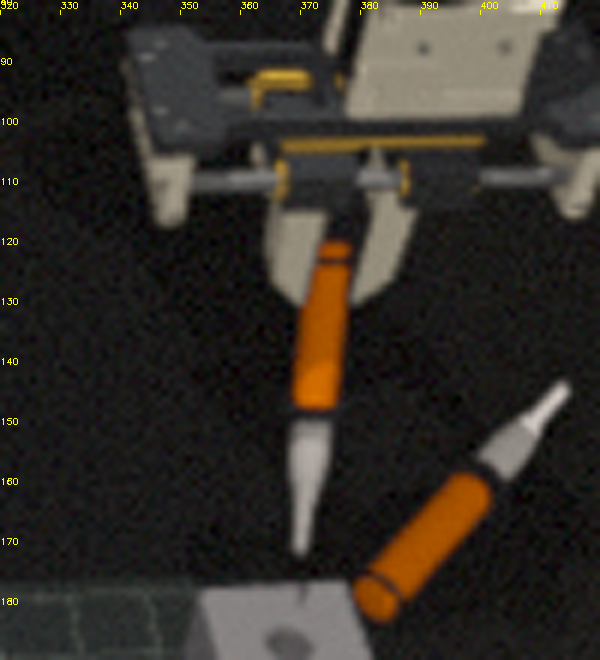

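View pics/t_p3.png

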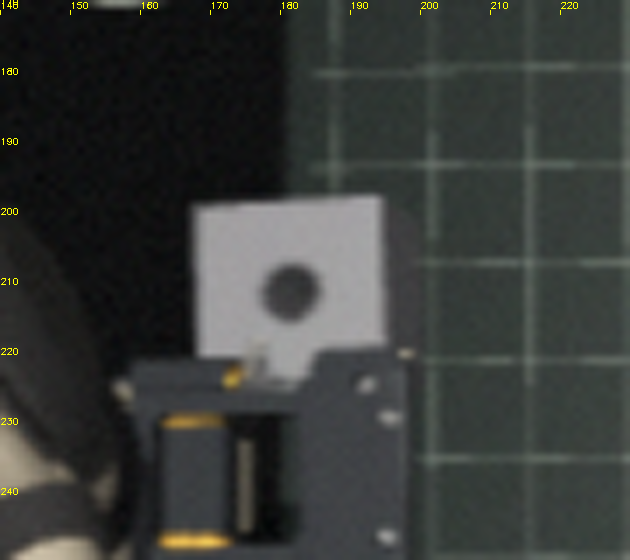

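```bash
python3 - <<'E'
from h import *
t=capture("top");s=capture("scene")
crop(t,165,200,30,30,20,"t_p4.png");crop(s,355,110,40,70,8,"s_p4.png")
print(proj(t,[[470.4,278.3,80]]),proj(s,[[470.4,278.3,80]]))
E
```

```text
[[180.92096799 211.67468986]] [[367.79439622 187.19693317]]
```

View pics/t_p4.png

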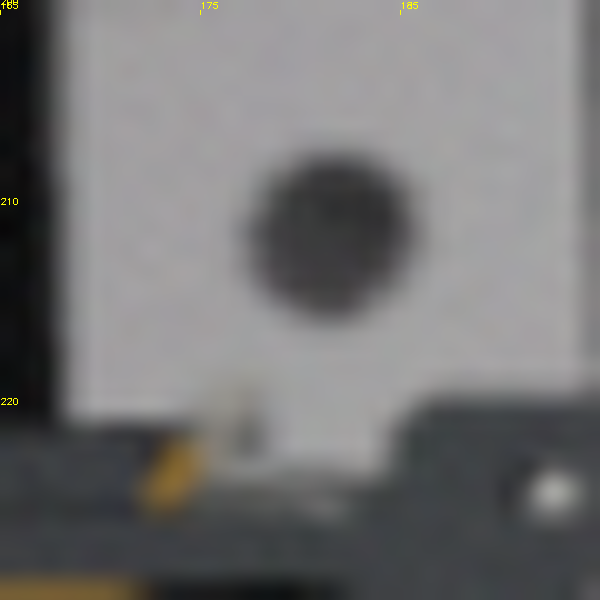

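View pics/s_p4.png

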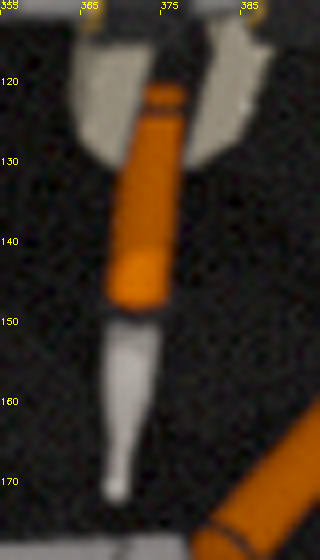

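```bash
python3 -m crank '[{"dx":1.4,"dy":0,"dz":-0.6,"spin":0},{"dx":2.7,"dy":0,"dz":-1.1,"spin":0},{"dx":3.5,"dy":0,"dz":-1.6,"spin":0},{"dx":4.3,"dy":0,"dz":-2.1,"spin":0},{"dx":5,"dy":0,"dz":-2.5,"spin":0},{"dx":5.7,"dy":0,"dz":-2.95,"spin":0},{"dx":5.7,"dy":0,"dz":-2.95,"spin":0},{"dx":5.8,"dy":0,"dz":-2.7,"spin":0},{"dx":5.9,"dy":0,"dz":-2.45,"spin":0},{"dx":6.05,"dy":0,"dz":-2.2,"spin":0},{"dx":6.2,"dy":0,"dz":-1.95,"spin":0},{"dx":6.4,"dy":0,"dz":-1.7,"spin":0},{"dx":6.4,"dy":0,"dz":-1.7,"spin":0},{"dx":5.8,"dy":0,"dz":-1.25,"spin":0},{"dx":5,"dy":0,"dz":-0.65,"spin":0},{"dx":4,"dy":0,"dz":0.1,"spin":0},{"dx":2,"dy":0,"dz":0.1,"spin":0},{"dx":0,"dy":0,"dz":0,"spin":0},{"dx":0,"dy":0,"dz":0,"spin":0},{"dx":0,"dy":0,"dz":0,"spin":0}]' -
python3 - <<'E'
from h import *
o,R=st(); print(o["tool_pos"].round(1),o["contact_force"])
s=capture("scene");crop(s,355,110,40,70,8,"s_p5.png")
t=capture("top");crop(t,165,200,30,30,20,"t_p5.png")
G=o["tool_pos"]+[0,0,19]
for th in(30,35,40):
  u=np.array([-np.sin(np.radians(th)),0,np.cos(np.radians(th))]); P=[G-108*u+2.5*np.array([np.cos(np.radians(th)),0,np.sin(np.radians(th))])]
  print(th,"scene",proj(s,P).round(1).tolist(),"top edge",proj(t,P).round(1).tolist())
E
```

```text
time: 9.6
tool_pos: [391.2, 279.6, 195.6]
tcp_rot: [-2.502, 1.569, 0.639]
contact_force: [-0.1, 0.1, -1.5]
grip_width: 17.5
[391.2 279.6 195.6] [-0.139716    0.07009875 -1.52852648]
30 scene [[369.7, 170.7]] top edge [[176.3, 219.1]]
35 scene [[370.7, 171.5]] top edge [[175.8, 215.8]]
40 scene [[371.7, 172.0]] top edge [[175.2, 212.6]]
```

View pics/t_p5.png

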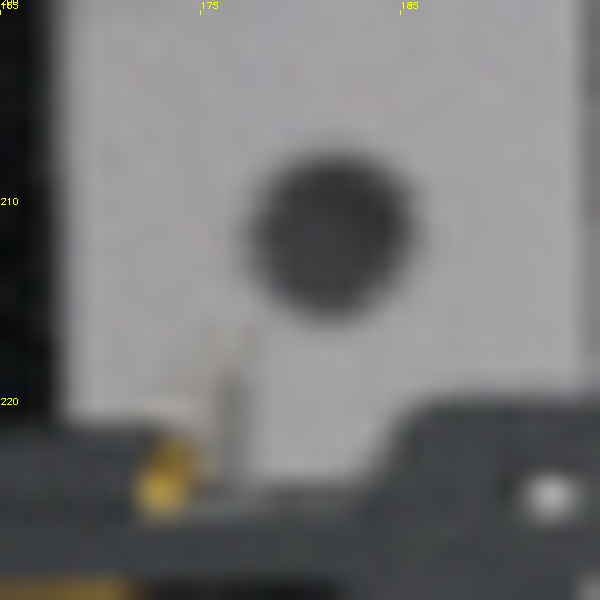

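View pics/s_p5.png

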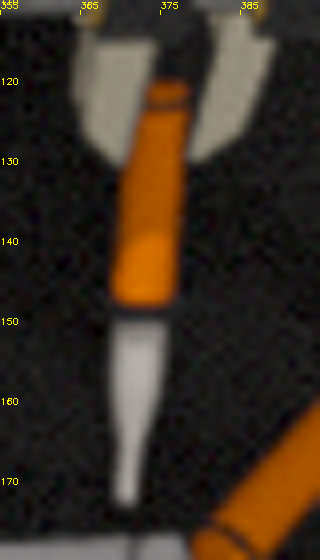

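```bash
python3 -m crank '[{"dx":-0.5,"dy":1.5,"dz":-0.7,"spin":0},{"dx":-1,"dy":4,"dz":-2,"spin":0},{"dx":-1,"dy":7,"dz":-3.7,"spin":0},{"dx":-1,"dy":10,"dz":-5.4,"spin":0},{"dx":-0.5,"dy":13,"dz":-7,"spin":0},{"dx":0,"dy":16,"dz":-8.5,"spin":0},{"dx":0.5,"dy":19,"dz":-10,"spin":0},{"dx":1.5,"dy":21,"dz":-11.5,"spin":0},{"dx":3,"dy":22,"dz":-12,"spin":0},{"dx":4.5,"dy":22.4,"dz":-12,"spin":0},{"dx":5.5,"dy":22.4,"dz":-12,"spin":0},{"dx":6.3,"dy":22.4,"dz":-12,"spin":0},{"dx":6.3,"dy":22.4,"dz":-12,"spin":0},{"dx":6.3,"dy":22.4,"dz":-12,"spin":0},{"dx":6.3,"dy":22.4,"dz":-12,"spin":0}]' -
cat > look.py <<'E'
from h import *
import sys
o,R=st(); print(o["time"],o["tool_pos"].round(1),o["contact_force"].round(2),R.round(3).tolist())
s=capture("scene");t=capture("top")
T=o["tool_pos"]+[62,0,-69.5]
print("tip",T.round(1),proj(s,T),proj(t,T))
x,y=proj(s,T)[0].round().astype(int);crop(s,x-25,y-25,50,50,12,f"s_{sys.argv[1]}.png")
x,y=proj(t,T)[0].round().astype(int);crop(t,x-25,y-25,50,50,12,f"t_{sys.argv[1]}.png")
E
python3 look.py a1
```

```text
time: 10.95
tool_pos: [511.9, 55.9, 132.1]
tcp_rot: [3.082, 1.57, -0.059]
contact_force: [-1.2, 0.4, -0.6]
grip_width: 16.9
10.95 [511.9  55.9 132.1] [-1.21  0.35 -0.57] [[0.001, 0.001, -1.0], [-0.0, -1.0, -0.001], [-1.0, 0.0, -0.001]]
tip [573.9  55.9  62.6] [[290.16553163 224.52847311]] [[264.76082886 173.3856798 ]]
```

View pics/s_a1.png

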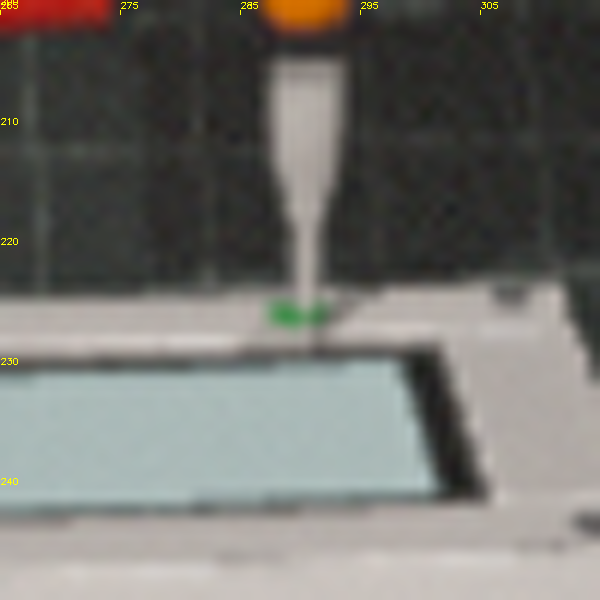

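View pics/t_a1.png

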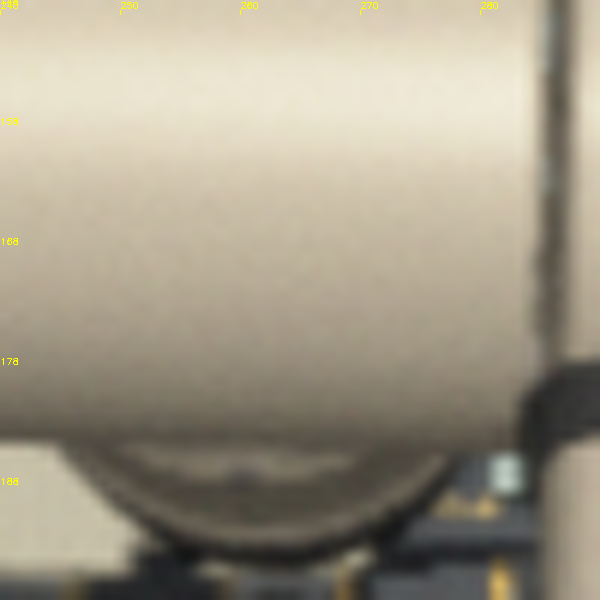

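```bash
python3 -m crank '[{"dx":0.1,"dy":0,"dz":-0.2,"spin":0},{"dx":0.2,"dy":0,"dz":-0.4,"spin":0},{"dx":0.3,"dy":0,"dz":-0.6,"spin":0},{"dx":0.43,"dy":0,"dz":-0.8,"spin":0},{"dx":0.43,"dy":0,"dz":-0.8,"spin":0},{"dx":0.43,"dy":0,"dz":-0.8,"spin":0}]' -
cat > q.py <<'E'
from h import *
o,R=st(); T=o["tool_pos"]+[62,0,-69.5]; d=T-[617.4,5.45,75.5]
print(round(o["time"],2),o["tool_pos"].round(2),"F",o["contact_force"].round(2),"M",o["moment"].round(3),"win x,y,n",round(d[0]*.8192+d[2]*.5736,2),round(d[1],2),round(-d[0]*.5736+d[2]*.8192,2))
E
python3 q.py; python3 look.py a2
```

```text
time: 11.55
tool_pos: [519.7, 55.3, 127.0]
tcp_rot: [0.179, 1.57, -2.963]
contact_force: [0.4, -0.1, -0.8]
grip_width: 17.2
11.55 [519.68  55.33 126.97] F [ 0.38 -0.12 -0.76] M [0.043 0.073 0.003] win x,y,n -39.6 49.88 5.72
11.55 [519.7  55.3 127. ] [ 0.38 -0.12 -0.76] [[-0.0, -0.0, -1.0], [-0.0, -1.0, 0.0], [-1.0, 0.0, 0.0]]
tip [581.7  55.3  57.5] [[290.06852498 228.1088937 ]] [[264.99746307 170.97990425]]
```

View pics/s_a2.png

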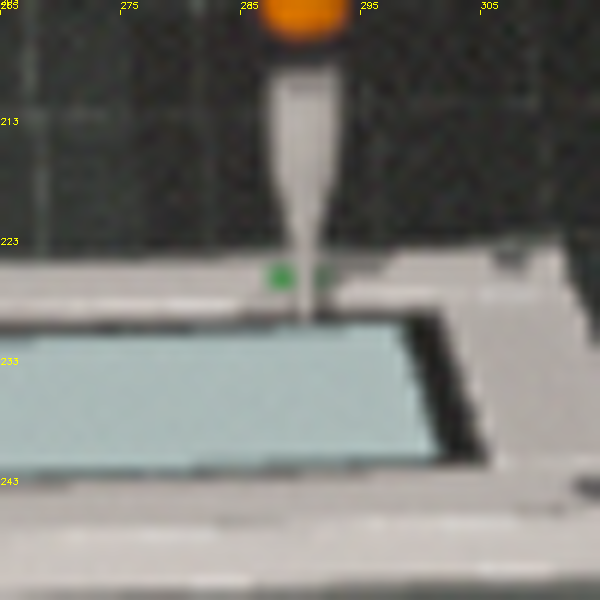

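```bash
python3 -m crank '[{"dx":0.04,"dy":0,"dz":-0.03,"spin":0},{"dx":0.08,"dy":0,"dz":-0.06,"spin":0},{"dx":0.08,"dy":0,"dz":-0.06,"spin":0}]' - >/dev/null
python3 q.py
python3 -m crank '[{"dx":0.04,"dy":0,"dz":-0.03,"spin":0},{"dx":0.08,"dy":0,"dz":-0.06,"spin":0},{"dx":0.08,"dy":0,"dz":-0.06,"spin":0}]' - >/dev/null
python3 q.py
```

```text
11.9 [520.26  55.35 126.35] F [ 0.69 -0.75 -0.69] M [ 0.031  0.031 -0.029] win x,y,n -39.49 49.9 4.88
12.15 [520.87  55.35 125.5 ] F [-0.25 -1.33 -1.25] M [ 0.01  -0.004 -0.01 ] win x,y,n -39.47 49.9 3.83
```

```bash
for i in 1 2; do python3 -m crank '[{"dx":0.04,"dy":0,"dz":-0.03,"spin":0},{"dx":0.08,"dy":0,"dz":-0.06,"spin":0},{"dx":0.08,"dy":0,"dz":-0.06,"spin":0}]' - >/dev/null
python3 q.py; done; python3 look.py a3
```

```text
12.4 [521.38  55.37 124.83] F [-1.01 -0.08 -0.02] M [0.03  0.162 0.014] win x,y,n -39.44 49.92 2.99
12.65 [521.72  55.37 124.52] F [-3.12 -0.07  4.99] M [ 0.027  0.652 -0.02 ] win x,y,n -39.34 49.92 2.54
12.65 [521.7  55.4 124.5] [-3.12 -0.07  4.99] [[-0.0, -0.0, -1.0], [-0.0, -1.0, 0.0], [-1.0, 0.0, 0.0]]
tip [583.7  55.4  55. ] [[290.10297475 229.28570793]] [[264.99452794 170.43498502]]
```

View pics/s_a3.png

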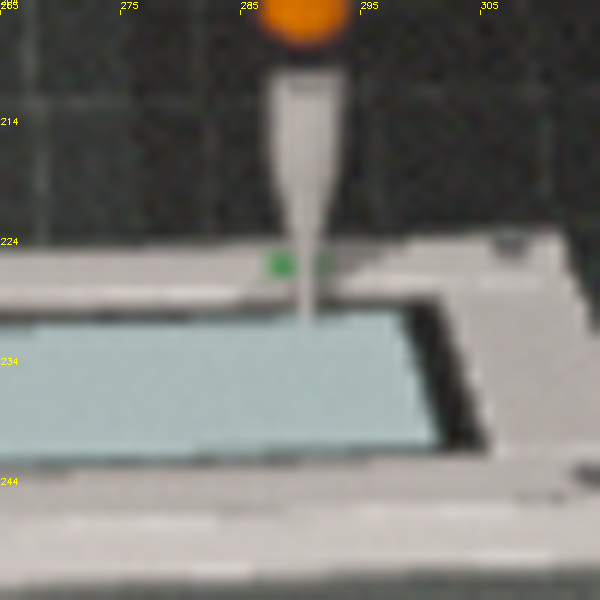

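```bash
python3 -m crank '[{"dx":-0.08,"dy":0,"dz":0.06,"spin":0},{"dx":-0.08,"dy":0,"dz":0.06,"spin":0},{"dx":-0.08,"dy":0,"dz":0.06,"spin":0}]' - >/dev/null
python3 q.py; python3 - <<'E'
from h import *
s=capture("scene")
im=s["frame"][216:240,275:305]; cv2.imwrite("pics/s_a4.png",cv2.resize(im,None,fx=24,fy=24,interpolation=cv2.INTER_NEAREST))
for x in (283,285,287,290,291,293,295,297): print(x,s["frame"][222:236,x].sum(1).tolist())
E
```

```text
13.0 [521.46  55.38 124.78] F [-2.2  -1.59  1.53] M [ 0.048  0.256 -0.012] win x,y,n -39.4 49.93 2.9
283 [128, 177, 333, 501, 525, 540, 604, 416, 327, 510, 538, 542, 535, 542]
285 [143, 194, 385, 512, 533, 523, 491, 311, 318, 510, 544, 538, 539, 536]
287 [119, 196, 380, 404, 408, 467, 471, 308, 347, 509, 542, 546, 538, 536]
290 [486, 489, 489, 481, 484, 493, 494, 495, 507, 539, 539, 543, 533, 541]
291 [383, 350, 395, 338, 313, 365, 340, 295, 429, 522, 542, 538, 541, 542]
293 [140, 198, 331, 356, 368, 447, 391, 264, 428, 526, 539, 538, 531, 541]
295 [148, 174, 305, 380, 500, 566, 437, 283, 492, 544, 542, 537, 536, 539]
297 [151, 176, 346, 494, 537, 593, 461, 277, 484, 533, 543, 540, 541, 541]
```

View pics/s_a4.png

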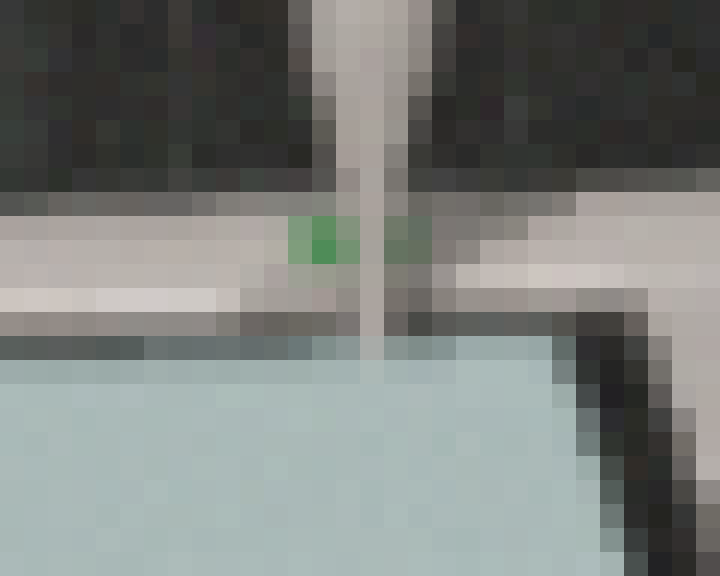

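```bash
python3 -m crank '[{"dx":-0.06,"dy":0,"dz":0.04,"spin":0},{"dx":-0.06,"dy":0,"dz":0.04,"spin":0},{"dx":-0.06,"dy":0,"dz":0.04,"spin":0}]' - >/dev/null
python3 q.py
for i in 1 2 ; do python3 -m crank '[{"dx":0.03,"dy":0,"dz":0.04,"spin":0},{"dx":0.06,"dy":0,"dz":0.08,"spin":0},{"dx":0.06,"dy":0,"dz":0.08,"spin":0}]' - >/dev/null; python3 q.py; done
```

```text
13.3 [521.17  55.34 125.28] F [ 0.12  0.02 -1.78] M [0.061 0.021 0.01 ] win x,y,n -39.35 49.89 3.48
13.55 [520.13  55.35 124.63] F [ 0.66  0.45 -0.61] M [0.031 0.019 0.027] win x,y,n -40.57 49.9 3.54
13.8 [519.32  55.37 124.08] F [ 0.19 -0.45 -0.58] M [0.012 0.091 0.006] win x,y,n -41.56 49.92 3.56
```

```bash

for i in 1 2 ; do python3 -m crank '[{"dx":0.03,"dy":0,"dz":0.04,"spin":0},{"dx":0.06,"dy":0,"dz":0.08,"spin":0},{"dx":0.06,"dy":0,"dz":0.08,"spin":0}]' - >/dev/null; python3 q.py; done
```

```text
14.05 [518.55  55.34 123.54] F [-0.32 -0.25 -1.  ] M [0.028 0.031 0.003] win x,y,n -42.5 49.89 3.56
14.3 [517.74  55.38 122.92] F [-0.23 -0.01 -1.06] M [-0.007  0.001  0.001] win x,y,n -43.52 49.93 3.52
```

```bash

for i in 1 2 ; do python3 -m crank '[{"dx":0.03,"dy":0,"dz":0.04,"spin":0},{"dx":0.06,"dy":0,"dz":0.08,"spin":0},{"dx":0.06,"dy":0,"dz":0.08,"spin":0}]' - >/dev/null; python3 q.py; done
```

```text
14.55 [516.93  55.38 122.33] F [ 0.3   0.41 -0.14] M [ 0.042 -0.025 -0.016] win x,y,n -44.52 49.93 3.5
14.8 [516.13  55.37 121.71] F [ 0.12  0.53 -0.79] M [ 0.02   0.073 -0.039] win x,y,n -45.53 49.92 3.45
```

```bash

for i in 1 2 ; do python3 -m crank '[{"dx":0.03,"dy":0,"dz":0.04,"spin":0},{"dx":0.06,"dy":0,"dz":0.08,"spin":0},{"dx":0.06,"dy":0,"dz":0.08,"spin":0}]' - >/dev/null; python3 q.py; done
```

```text
15.05 [515.42  55.37 121.2 ] F [-0.33  0.5  -0.59] M [0.076 0.023 0.033] win x,y,n -46.41 49.92 3.43
15.3 [514.75  55.35 120.65] F [ 0.41 -1.14 -0.53] M [ 0.051 -0.025 -0.058] win x,y,n -47.27 49.9 3.37
```

```bash

for i in 1 2 ; do python3 -m crank '[{"dx":0.03,"dy":0,"dz":0.04,"spin":0},{"dx":0.06,"dy":0,"dz":0.08,"spin":0},{"dx":0.06,"dy":0,"dz":0.08,"spin":0}]' - >/dev/null; python3 q.py; done; python3 look.py a5
```

```text
15.55 [513.98  55.36 120.09] F [ 0.71 -0.47  0.3 ] M [ 0.004 -0.185  0.002] win x,y,n -48.22 49.91 3.35
15.8 [513.19  55.36 119.52] F [0.7  0.08 1.76] M [ 0.042 -0.219  0.019] win x,y,n -49.19 49.91 3.34
15.8 [513.2  55.4 119.5] [0.7  0.08 1.76] [[0.001, -0.0, -1.0], [-0.0, -1.0, 0.0], [-1.0, 0.0, -0.001]]
tip [575.2  55.4  50. ] [[289.78230525 227.66011645]] [[265.07117802 173.84061248]]
```

View pics/s_a5.png

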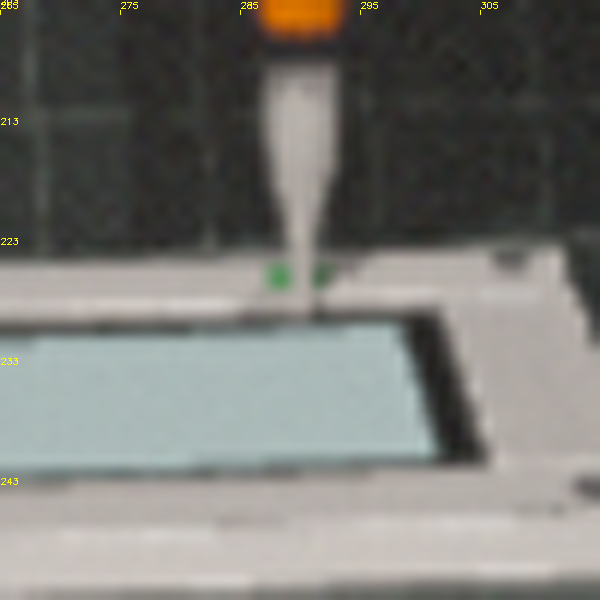

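```bash

python3 -m crank '[{"dx":-0.2,"dy":0,"dz":-0.05,"spin":0},{"dx":-0.35,"dy":-0.1,"dz":-0.25,"spin":0},{"dx":-0.35,"dy":-0.2,"dz":-0.25,"spin":0},{"dx":-0.35,"dy":-0.2,"dz":-0.25,"spin":0},{"dx":-0.35,"dy":-0.2,"dz":-0.25,"spin":0}]' - >/dev/null; python3 q.py;  python3 look.py a6
```

```text
16.32 [515.23  57.48 122.64] F [ 0.31  0.18 -0.85] M [-0.003  0.022 -0.015] win x,y,n -45.73 52.03 4.72
16.3167 [515.2  57.5 122.6] [ 0.31  0.18 -0.85] [[-0.001, -0.0, -1.0], [-0.0, -1.0, 0.0], [-1.0, 0.0, 0.001]]
tip [577.2  57.5  53.1] [[290.69172591 227.60394835]] [[264.27004172 172.89784724]]
```

View pics/s_a6.png

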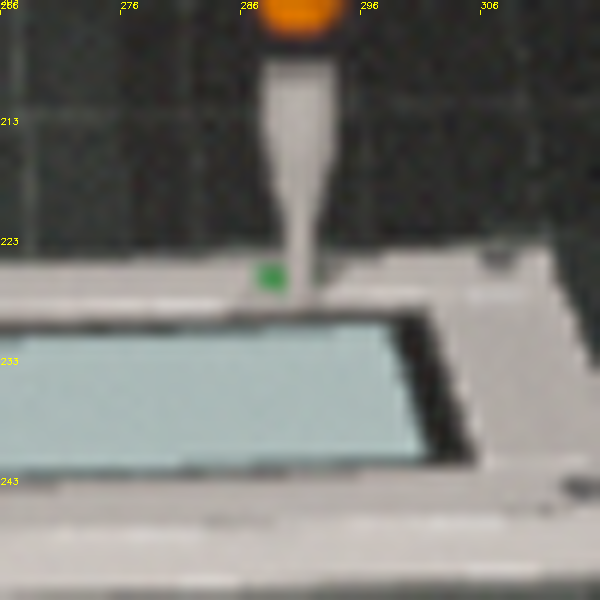

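```bash

python3 -m crank '[{"dx":0,"dy":0.15,"dz":-0.01,"spin":0},{"dx":-0.01,"dy":0.4,"dz":-0.02,"spin":0},{"dx":-0.02,"dy":0.65,"dz":-0.03,"spin":0},{"dx":-0.03,"dy":0.9,"dz":-0.04,"spin":0},{"dx":-0.03,"dy":1.15,"dz":-0.04,"spin":0},{"dx":-0.03,"dy":1.4,"dz":-0.04,"spin":0},{"dx":-0.03,"dy":1.65,"dz":-0.04,"spin":0},{"dx":-0.03,"dy":1.9,"dz":-0.05,"spin":0},{"dx":-0.03,"dy":2.15,"dz":-0.05,"spin":0},{"dx":-0.03,"dy":2.4,"dz":-0.05,"spin":0},{"dx":-0.03,"dy":2.65,"dz":-0.05,"spin":0},{"dx":-0.03,"dy":2.9,"dz":-0.05,"spin":0},{"dx":-0.03,"dy":3.15,"dz":-0.05,"spin":0},{"dx":-0.03,"dy":3.4,"dz":-0.05,"spin":0},{"dx":-0.03,"dy":3.65,"dz":-0.05,"spin":0},{"dx":-0.03,"dy":3.9,"dz":-0.05,"spin":0},{"dx":-0.03,"dy":4.15,"dz":-0.05,"spin":0},{"dx":-0.03,"dy":4.4,"dz":-0.06,"spin":0},{"dx":-0.03,"dy":4.65,"dz":-0.06,"spin":0},{"dx":-0.03,"dy":4.9,"dz":-0.06,"spin":0}]' - ; python3 q.py
```

```text
time: 18.08
tool_pos: [516.2, 8.1, 123.2]
tcp_rot: [2.062, 1.571, -1.08]
contact_force: [-0.9, 0.7, -2.0]
grip_width: 17.2
18.08 [516.18   8.1  123.21] F [-0.9   0.65 -1.97] M [-0.015  0.071  0.007] win x,y,n -44.63 2.65 4.65
```

```bash

python3 -m crank '[{"dx":0,"dy":0.25,"dz":0.01,"spin":0},{"dx":0.01,"dy":0.5,"dz":0.02,"spin":0},{"dx":0.01,"dy":0.75,"dz":0.02,"spin":0},{"dx":0.01,"dy":1,"dz":0.02,"spin":0},{"dx":0.01,"dy":1.25,"dz":0.02,"spin":0},{"dx":0.01,"dy":1.5,"dz":0.02,"spin":0},{"dx":0.01,"dy":1.75,"dz":0.02,"spin":0},{"dx":0.01,"dy":2,"dz":0.01,"spin":0},{"dx":0.01,"dy":2.25,"dz":0.01,"spin":0},{"dx":0.01,"dy":2.5,"dz":0.01,"spin":0},{"dx":0.01,"dy":2.75,"dz":0.01,"spin":0},{"dx":0.01,"dy":3,"dz":0.01,"spin":0},{"dx":0.01,"dy":3.25,"dz":0.01,"spin":0},{"dx":0.01,"dy":3.5,"dz":0.01,"spin":0},{"dx":0.01,"dy":3.75,"dz":0.01,"spin":0},{"dx":0.01,"dy":4,"dz":0.01,"spin":0},{"dx":0.01,"dy":4.25,"dz":0.01,"spin":0},{"dx":0.01,"dy":4.5,"dz":0.01,"spin":0},{"dx":0.01,"dy":4.75,"dz":0,"spin":0},{"dx":0.01,"dy":5,"dz":0,"spin":0}]' - ; python3 q.py; python3 look.py b1
```

```text
time: 19.75
tool_pos: [516.2, -41.9, 123.1]
tcp_rot: [1.454, 1.571, -1.688]
contact_force: [0.4, -0.5, -1.1]
grip_width: 17.4
19.75 [516.15 -41.9  123.09] F [ 0.41 -0.51 -1.1 ] M [0.023 0.008 0.017] win x,y,n -44.72 -47.35 4.56
19.75 [516.2 -41.9 123.1] [ 0.41 -0.51 -1.1 ] [[-0.0, -0.0, -1.0], [-0.0, -1.0, 0.0], [-1.0, 0.0, 0.0]]
tip [578.2 -41.9  53.6] [[252.75727211 229.17520151]] [[300.30847202 172.08290082]]
```

View pics/s_b1.png

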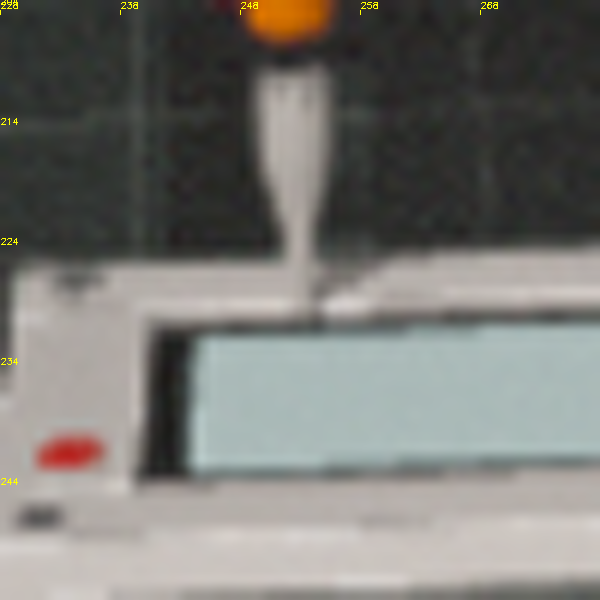

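```bash

python3 -m crank '[{"dx":0,"dy":0.25,"dz":0,"spin":0},{"dx":0,"dy":0.5,"dz":0,"spin":0},{"dx":0,"dy":0.75,"dz":0,"spin":0},{"dx":0,"dy":1,"dz":0,"spin":0},{"dx":0,"dy":1.25,"dz":0,"spin":0},{"dx":0,"dy":1.5,"dz":0,"spin":0},{"dx":0,"dy":1.75,"dz":0,"spin":0},{"dx":0,"dy":2,"dz":0,"spin":0},{"dx":0,"dy":2.25,"dz":0,"spin":0},{"dx":0,"dy":2.5,"dz":0,"spin":0},{"dx":0,"dy":2.76,"dz":0,"spin":0},{"dx":-0.14,"dy":2.76,"dz":-0.2,"spin":0},{"dx":-0.28,"dy":2.76,"dz":-0.4,"spin":0},{"dx":-0.42,"dy":2.76,"dz":-0.61,"spin":0},{"dx":-0.57,"dy":2.76,"dz":-0.82,"spin":0},{"dx":-0.71,"dy":2.76,"dz":-1.02,"spin":0},{"dx":-0.86,"dy":2.76,"dz":-1.23,"spin":0},{"dx":-1,"dy":2.76,"dz":-1.43,"spin":0},{"dx":-1.14,"dy":2.76,"dz":-1.64,"spin":0},{"dx":-1.29,"dy":2.76,"dz":-1.84,"spin":0}]' - ; python3 q.py
```

```text
time: 21.52
tool_pos: [534.7, -69.2, 136.1]
tcp_rot: [0.993, 1.571, -2.149]
contact_force: [0.0, 0.2, -0.7]
grip_width: 17.2
21.52 [534.75 -69.19 136.11] F [ 0.    0.19 -0.74] M [ 0.091  0.106 -0.006] win x,y,n -22.02 -74.64 4.56
```

```bash

python3 -m crank '[{"dx":-0.14,"dy":0,"dz":-0.2,"spin":0},{"dx":-0.29,"dy":0,"dz":-0.41,"spin":0},{"dx":-0.43,"dy":0,"dz":-0.61,"spin":0},{"dx":-0.57,"dy":0,"dz":-0.82,"spin":0},{"dx":-0.72,"dy":0,"dz":-1.02,"spin":0},{"dx":-0.86,"dy":0,"dz":-1.23,"spin":0},{"dx":-1,"dy":0,"dz":-1.43,"spin":0},{"dx":-1.15,"dy":0,"dz":-1.64,"spin":0},{"dx":-1.29,"dy":0,"dz":-1.84,"spin":0},{"dx":-1.43,"dy":0,"dz":-2.05,"spin":0},{"dx":-1.58,"dy":0,"dz":-2.25,"spin":0},{"dx":-1.72,"dy":0,"dz":-2.46,"spin":0},{"dx":-1.86,"dy":0,"dz":-2.66,"spin":0},{"dx":-2.01,"dy":0,"dz":-2.87,"spin":0},{"dx":-2.15,"dy":0,"dz":-3.07,"spin":0},{"dx":-2.29,"dy":0,"dz":-3.28,"spin":0},{"dx":-2.44,"dy":0,"dz":-3.48,"spin":0},{"dx":-2.58,"dy":0,"dz":-3.69,"spin":0},{"dx":-2.72,"dy":0,"dz":-3.89,"spin":0},{"dx":-2.87,"dy":0,"dz":-4.1,"spin":0}]' - ; python3 q.py
```

```text
time: 23.18
tool_pos: [575.7, -69.2, 164.8]
tcp_rot: [1.778, 1.571, -1.364]
contact_force: [-0.8, -0.2, -0.2]
grip_width: 17.2
23.18 [575.75 -69.24 164.85] F [-0.81 -0.2  -0.19] M [0.003 0.021 0.011] win x,y,n 28.05 -74.69 4.59
```

```bash

python3 -m crank '[{"dx":-0.14,"dy":0,"dz":-0.2,"spin":0},{"dx":-0.21,"dy":0,"dz":-0.3,"spin":0},{"dx":-0.21,"dy":0,"dz":-0.3,"spin":0},{"dx":-0.21,"dy":0,"dz":-0.3,"spin":0}]' - >/dev/null; python3 q.py; python3 look.py b2; python3 - <<'E'
from h import *
go([401,279.5,195])
E
```

```text
23.52 [578.53 -69.23 166.78] F [-0.25 -0.82 -1.15] M [ 0.045  0.054 -0.06 ] win x,y,n 31.44 -74.68 4.58
23.5167 [578.5 -69.2 166.8] [-0.25 -0.82 -1.15] [[-0.0, -0.0, -1.0], [-0.0, -1.0, 0.0], [-1.0, 0.0, 0.0]]
tip [640.5 -69.2  97.3] [[241.27698117 240.83414811]] [[311.11295729 145.68953975]]
need dx dy dz cm [ -2.83 -34.87  17.75]
```

View pics/s_b2.png

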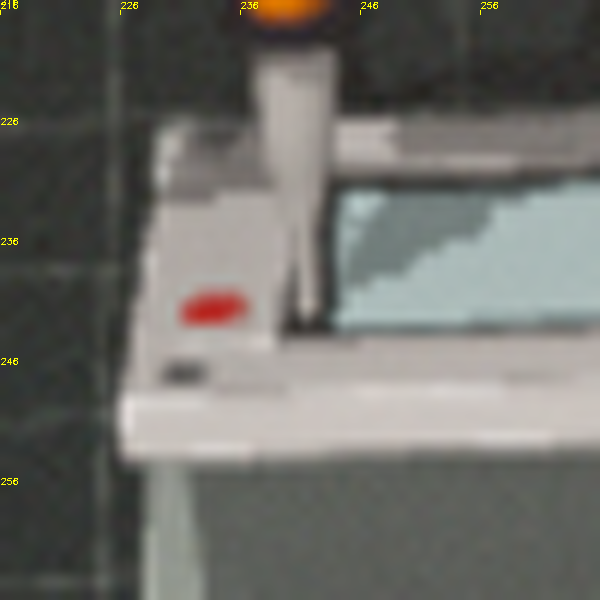

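The tip finished at scene (241.5,242), centred on the side seam beside the red dot at (233.5,241). Now I'm leaving along the normal and going back to the stand.

```bash

python3 -m crank '[{"dx":-0.8,"dy":0,"dz":0.55,"spin":0},{"dx":-2,"dy":0,"dz":1.4,"spin":0},{"dx":-3.2,"dy":0,"dz":2.2,"spin":0},{"dx":-4,"dy":-1.5,"dz":3.2,"spin":0},{"dx":-4,"dy":-4,"dz":4.5,"spin":0},{"dx":-4,"dy":-6.5,"dz":5.8,"spin":0},{"dx":-4,"dy":-9,"dz":7.1,"spin":0},{"dx":-4,"dy":-11.5,"dz":8.4,"spin":0},{"dx":-4,"dy":-14,"dz":9.7,"spin":0},{"dx":-4,"dy":-16.5,"dz":11,"spin":0},{"dx":-4,"dy":-19,"dz":12.3,"spin":0},{"dx":-4,"dy":-21.5,"dz":13.6,"spin":0},{"dx":-4,"dy":-24,"dz":14.9,"spin":0},{"dx":-4,"dy":-26.5,"dz":16.2,"spin":0},{"dx":-4,"dy":-29,"dz":17.5,"spin":0},{"dx":-3.5,"dy":-31.5,"dz":18.6,"spin":0},{"dx":-3,"dy":-33.5,"dz":19.1,"spin":0},{"dx":-2.8,"dy":-34.85,"dz":19.15,"spin":0},{"dx":-2.8,"dy":-34.85,"dz":19.15,"spin":0},{"dx":-2.8,"dy":-34.85,"dz":19.15,"spin":0}]' - ; python3 - <<'E'
from h import *
o,R=st();print(o["tool_pos"])
s=capture("scene");crop(s,355,110,40,80,7,"s_c1.png")
t=capture("top");crop(t,165,200,30,30,20,"t_c1.png")
G=o["tool_pos"]+[0,0,19]
for th in(30,35,40):
  a=np.radians(th);P=[G-108*np.array([-np.sin(a),0,np.cos(a)])+2.5*np.array([np.cos(a),0,np.sin(a)])]
  print(th,"scene",proj(s,P).round(1).tolist(),"top edge",proj(t,P).round(1).tolist())
go([387,279.2,175]);go([413,279.2,138])
E
```

```text
time: 25.28
tool_pos: [386.8, 279.4, 195.9]
tcp_rot: [-2.947, 1.569, 0.196]
contact_force: [-0.9, 0.2, -0.8]
grip_width: 17.2
[386.78172722 279.37984574 195.9092747 ]
30 scene [[369.3, 169.4]] top edge [[176.3, 220.8]]
35 scene [[370.3, 170.2]] top edge [[175.8, 217.5]]
40 scene [[371.3, 170.7]] top edge [[175.3, 214.4]]
need dx dy dz cm [ 2.07 -0.06  0.03]
need dx dy dz cm [ 5.77 -0.06 -2.57]
```

View pics/s_c1.png

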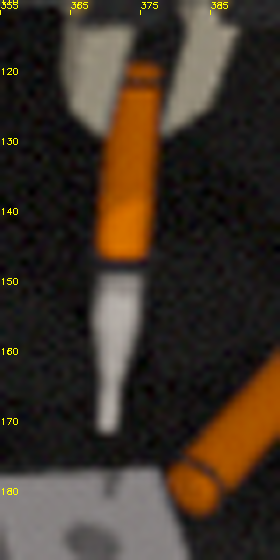

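View pics/t_c1.png

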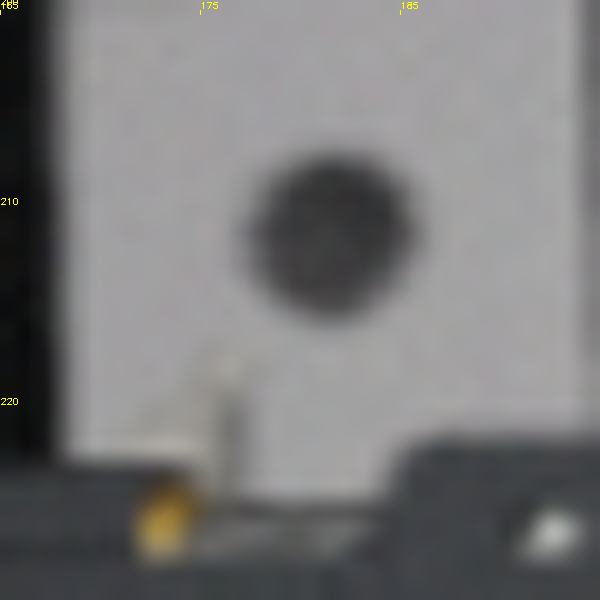

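```bash

python3 -m crank '[{"dx":1,"dy":-0.05,"dz":0,"spin":0},{"dx":2.1,"dy":-0.05,"dz":0,"spin":0},{"dx":3,"dy":-0.05,"dz":-0.65,"spin":0},{"dx":4,"dy":-0.05,"dz":-1.35,"spin":0},{"dx":5,"dy":-0.05,"dz":-2.05,"spin":0},{"dx":5.8,"dy":-0.05,"dz":-2.6,"spin":0},{"dx":5.8,"dy":-0.05,"dz":-2.6,"spin":0},{"dx":5.8,"dy":-0.05,"dz":-2.9,"spin":0},{"dx":5.8,"dy":-0.05,"dz":-3.3,"spin":0},{"dx":5.8,"dy":-0.05,"dz":-3.7,"spin":0},{"dx":5.7,"dy":-0.05,"dz":-4.1,"spin":0},{"dx":5.6,"dy":-0.05,"dz":-4.5,"spin":0},{"dx":5.5,"dy":-0.05,"dz":-4.9,"spin":0},{"dx":5.35,"dy":-0.05,"dz":-5.4,"spin":0}]' - ; python3 - <<'E'
from h import *
o,R=st();print(o["tool_pos"],o["contact_force"],o["moment"])
s=capture("scene");crop(s,345,110,50,90,6,"s_c2.png")
E
```

```text
time: 26.55
tool_pos: [441.4, 279.9, 141.6]
tcp_rot: [-2.071, 1.571, 1.07]
contact_force: [-2.4, 0.8, -0.1]
grip_width: 16.8
[441.39906018 279.87003251 141.55698232] [-2.41242952  0.83217815 -0.06861082] [ 0.01230527  0.64608602 -0.00327526]
```

View pics/s_c2.png

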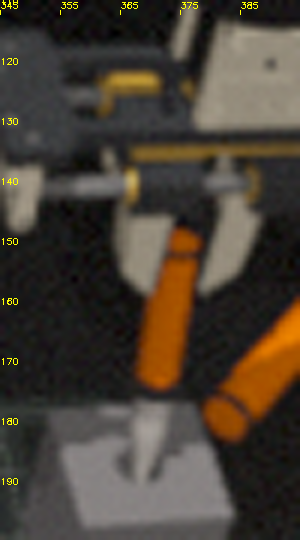

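```bash

python3 -m crank '[{"dx":-0.15,"dy":0,"dz":-0.4,"spin":0},{"dx":-0.3,"dy":0,"dz":-0.9,"spin":0},{"dx":-0.4,"dy":0,"dz":-1.4,"spin":0},{"dx":-0.5,"dy":0,"dz":-1.9,"spin":0},{"dx":-0.55,"dy":0,"dz":-2.3,"spin":0},{"dx":-0.6,"dy":0,"dz":-2.7,"spin":0},{"dx":-0.6,"dy":0,"dz":-3.1,"spin":0},{"dx":-0.6,"dy":0,"dz":-3.5,"spin":0},{"dx":-0.6,"dy":0,"dz":-3.9,"spin":0},{"dx":-0.6,"dy":0,"dz":-4.3,"spin":0},{"dx":-0.6,"dy":0,"dz":-4.3,"spin":0},{"dx":-0.6,"dy":0,"dz":-3.9,"spin":0},{"dx":-0.6,"dy":0,"dz":-3.4,"spin":0},{"dx":-0.6,"dy":0,"dz":-2.95,"spin":0},{"dx":-0.6,"dy":0,"dz":-2.95,"spin":0}]' - ; python3 - <<'E'
from h import *
o,R=st();print(o["tool_pos"],o["contact_force"],o["moment"])
s=capture("scene");crop(s,345,90,60,110,5,"s_c3.png")
t=capture("top");crop(t,155,190,50,50,10,"t_c3.png")
G=o["tool_pos"]+[0,0,19]
for th in(-5,0,5):
  a=np.radians(th);u=np.array([-np.sin(a),0,np.cos(a)]);P=[G-88*u,G-43*u,G+32*u]
  print(th,"scene",proj(s,P).round(1).tolist(),"top",proj(t,P).round(1).tolist())
E
```

```text
time: 27.85
tool_pos: [469.6, 279.9, 147.4]
tcp_rot: [0.637, 1.571, -2.504]
contact_force: [-0.4, -0.1, -0.2]
grip_width: 16.9
[469.56595659 279.8567927  147.36757824] [-0.41451503 -0.07330241 -0.18671827] [0.07516579 0.02670575 0.03933706]
-5 scene [[367.7, 185.1], [371.2, 175.4], [377.8, 157.6]] top [[180.4, 214.9], [176.2, 211.7], [168.2, 205.8]]
0 scene [[368.2, 187.3], [371.5, 176.5], [377.5, 156.7]] top [[180.5, 212.1], [176.2, 210.3], [168.2, 206.9]]
5 scene [[368.7, 189.4], [371.8, 177.5], [377.3, 156.0]] top [[180.5, 209.2], [176.2, 208.8], [168.2, 208.1]]
```

View pics/s_c3.png

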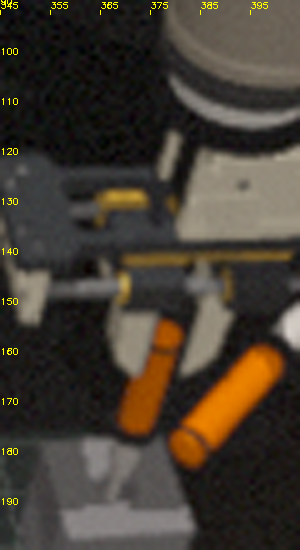

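View pics/t_c3.png

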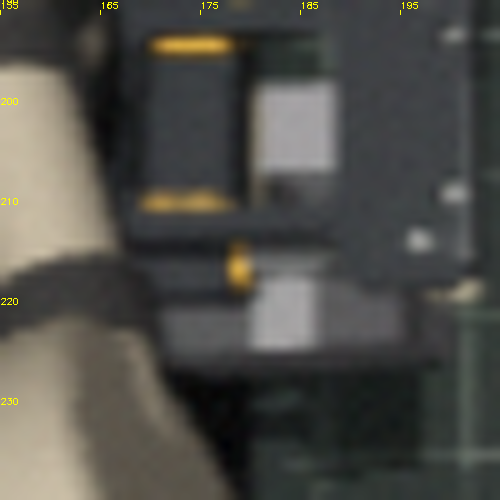

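```bash

python3 -m crank '[{"dx":0.4,"dy":0.05,"dz":-0.1,"spin":0},{"dx":0.8,"dy":0.05,"dz":-0.1,"spin":0},{"dx":1.2,"dy":0.05,"dz":-0.1,"spin":0},{"dx":1.6,"dy":0.05,"dz":-0.1,"spin":0},{"dx":2,"dy":0.05,"dz":-0.1,"spin":0}]' - ; python3 q.py

```

```text
time: 28.37
tool_pos: [471.5, 279.2, 126.6]
tcp_rot: [0.532, 1.57, -2.61]
contact_force: [-0.3, -0.7, -0.6]
grip_width: 17.2
28.37 [471.51 279.16 126.56] F [-0.33 -0.74 -0.57] M [-0.025 -0.03  -0.01 ] win x,y,n -79.3 273.71 33.01
```

```bash

python3 -m crank '[{"dx":0.4,"dy":0,"dz":0.05,"spin":0},{"dx":0.8,"dy":0,"dz":0.05,"spin":0},{"dx":1.2,"dy":0,"dz":0.05,"spin":0},{"dx":1.6,"dy":0,"dz":0.05,"spin":0},{"dx":1.9,"dy":0,"dz":0.05,"spin":0},{"dx":2.1,"dy":0,"dz":0.05,"spin":0},{"dx":2.15,"dy":0,"dz":0.05,"spin":0},{"dx":2.15,"dy":0,"dz":0.05,"spin":0}]' - ; python3 q.py; python3 - <<'E'
from h import *
s=capture("scene");crop(s,345,110,60,100,6,"s_c4.png")
E

```

```text
time: 29.03
tool_pos: [471.1, 279.2, 105.7]
tcp_rot: [0.776, 1.571, -2.366]
contact_force: [1.0, 0.1, -1.4]
grip_width: 17.5
29.03 [471.1  279.25 105.66] F [ 1.03  0.07 -1.44] M [ 0.005  0.034 -0.016] win x,y,n -91.62 273.8 16.12
```

View pics/s_c4.png

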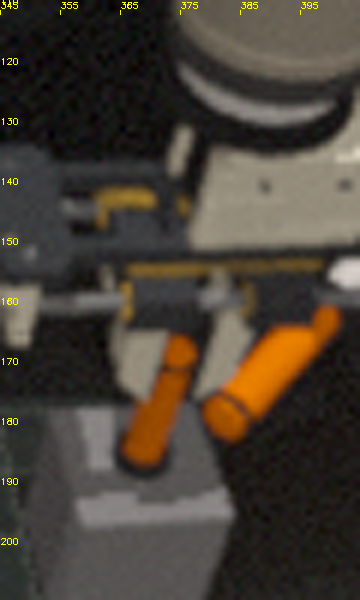

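```bash

python3 -m crank '[{"dx":0.07,"dy":0,"dz":0,"spin":0},{"dx":0.14,"dy":0,"dz":0,"spin":0},{"dx":0.14,"dy":0,"dz":0,"spin":0}]' - ; python3 -m crank '[{"dx":0,"dy":0,"dz":0,"spin":0},{"dx":0,"dy":0,"dz":0,"spin":0},{"dx":0,"dy":0,"dz":0,"spin":0},{"dx":0,"dy":0,"dz":0,"spin":0},{"dx":0,"dy":0,"dz":0,"spin":0},{"dx":0,"dy":0,"dz":0,"spin":0},{"dx":0,"dy":0,"dz":0,"spin":0},{"dx":0,"dy":0,"dz":0,"spin":0},{"dx":0,"dy":0,"dz":0,"spin":0},{"dx":0,"dy":0,"dz":0,"spin":0}]' 60;  python3 - <<'E'
from h import *
s=capture("scene");crop(s,345,110,60,100,6,"s_c5.png")
E

```

```text
time: 29.33
tool_pos: [471.1, 279.3, 104.4]
tcp_rot: [1.732, 1.571, -1.409]
contact_force: [-0.6, 0.2, -1.3]
grip_width: 17.1
time: 30.17
tool_pos: [471.1, 279.3, 104.4]
tcp_rot: [1.702, 1.571, -1.439]
contact_force: [-0.3, -0.0, 0.0]
grip_width: 54.7
```

View pics/s_c5.png

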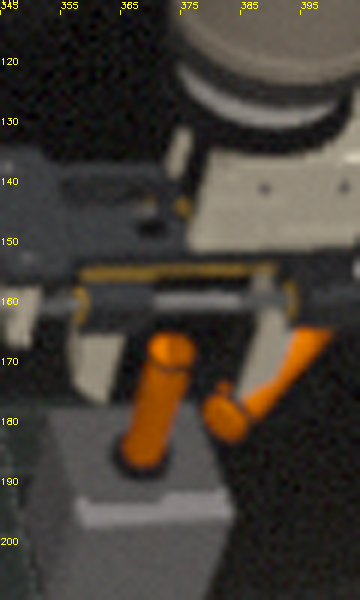

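Released, and the pen is seated upright. Retreating upward before a final look.

```bash

python3 -m crank '[{"dx":-1,"dy":0,"dz":0,"spin":0},{"dx":-2.5,"dy":0,"dz":0,"spin":0},{"dx":-4,"dy":0,"dz":0,"spin":0},{"dx":-5.5,"dy":0,"dz":0,"spin":0},{"dx":-7,"dy":0,"dz":0,"spin":0},{"dx":-8.5,"dy":0,"dz":0,"spin":0},{"dx":-10,"dy":0,"dz":0,"spin":0},{"dx":-11,"dy":1.5,"dz":1.5,"spin":0},{"dx":-11,"dy":4,"dz":3,"spin":0},{"dx":-11,"dy":7,"dz":4,"spin":0},{"dx":-11,"dy":10,"dz":5,"spin":0},{"dx":-11,"dy":13,"dz":5,"spin":0},{"dx":-11,"dy":16,"dz":5,"spin":0},{"dx":-11,"dy":16,"dz":5,"spin":0},{"dx":-11,"dy":16,"dz":5,"spin":0}]' - ;  python3 - <<'E'
from h import *
s=capture("scene");crop(s,340,135,80,85,7,"s_d.png");cv2.imwrite("pics/s_d_full.png",s["frame"])
t=capture("top");crop(t,155,190,60,50,10,"t_d.png")
E

```

```text
time: 31.47
tool_pos: [421.3, 118.3, 215.3]
tcp_rot: [-2.959, 1.569, 0.179]
contact_force: [-0.0, 0.5, 0.8]
grip_width: 55.3
```

View pics/s_d.png

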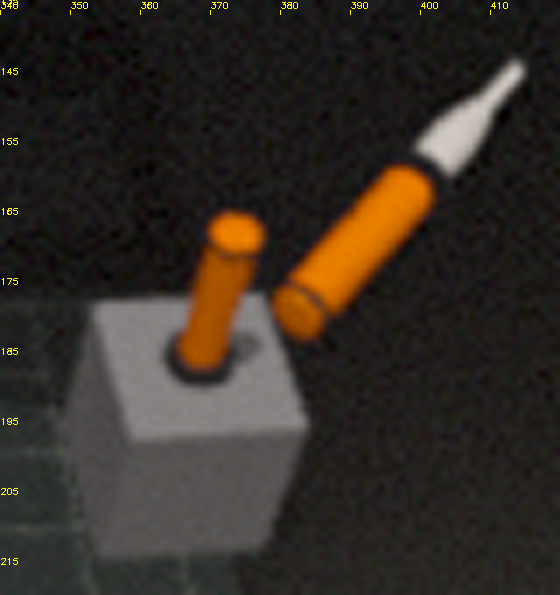

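View pics/t_d.png

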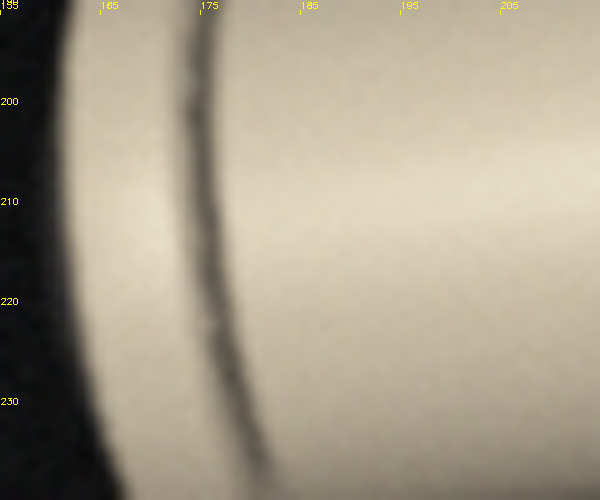

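View pics/s_d_full.png

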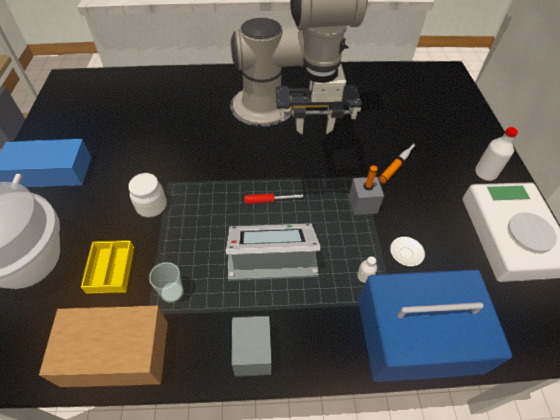

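The pen looks the same as at the start: handle top at scene (373,169) and collar on the stand at (368,186). Nothing else on the bench has moved, and the arm is clear. Handing in.

```bash
python3 -c "
from plant import bot; print(bot.close_job())"
```

```text
the job is handed in; nothing more can be done
None
```

The pen has been run along the whole seam and is back in its stand, nozzle down. I handed the job in at about 31.5 s of the 67 s allowed.

- **Tilting the pen:** the moves cannot tilt the tool, so I levered the pen against the rim of its hole to turn it about 35° in the grip. The first try came out near 31°, so I repeated it. Both cameras then showed about 35°, good to perhaps 1.5°.
- **Finding the pane:** the two cameras disagreed by 3–5 mm on where the window was. I settled it by touching the pane and the lower frame lip with the tip near the green dot.
- **Contact force:** the touch on the pane briefly reached about 6 N before I backed off, and the touch on the lip was about 1–2 N. During the run itself the force readings stayed within noise.
- **The run:** it went from just before the green dot, round the corner, to the red dot at about 3 cm/s, with the tip an estimated 1.6–1.8 mm above the pane. There was one short pause of about 0.1 s for a picture near seam point 4, and the readings taken between moves put the tip within about 1 mm of the seam's centre line.
- **Final checks:** in the scene camera the pen looks just as it did at the start, upright with its collar on the stand's top. Everything else looks unmoved and the arm is clear. The arm blocked the top camera's view of the stand, so the seating is confirmed by one camera only.

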